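# Assemble and clamp a gel-casting cassette

### The arm

A 7-joint arm with a two-finger parallel gripper is mounted at the origin on a cart in front of the work surface, level with it; the furniture and walls round the work are solid. World frame = base frame: x ahead of the robot, y to its left, z up, the work surface at z = 0. Lengths are in mm, angles in rad, forces in N, time in s.
With the tool pointing down it reaches from about 400 to 875 mm from the base axis. Payload 4.4 kg.
Tool frame: the origin (TCP) lies at the centre of the arm's flange, where the gripper is bolted on; the fingertips stand 173 mm ahead of it and the grasp point (between the pads) lies 155 mm ahead of it; z points along the fingers, y is the direction in which the jaws open and shut (so a half turn about z gives the same grasp; the last joint's range is limited). The gripper opens to 85 mm and grips with 20 to 120 N. Pads are 22 mm wide; open, the fingers measure 114 mm over their backs; the gripper's body (76 mm by 85 mm) begins 54 mm behind the grasp point. The pads swing forward as they close: fully open they stand 13 mm farther back than shut.
Start: joints at [1.169, 0.628, 0.038, 1.517, -0.027, 0.996, -0.02], TCP at [214.212, -613.701, 404.713] pointing down, gripper open.
Joint ranges: [-3.06, 3.06], [-0.37, 2.12], [-1.25, 1.32], [0.18, 2.47], [-1.1, 4.24], [0.23, 1.98], [-2.94, 2.94]. Speed limits (rad/s): [2.57, 2.57, 3.14, 3.14, 3.14, 3.14, 3.14].

### API

Orientations are given as [roll, pitch, yaw] about the fixed x, y, z axes, in that order (R = Rz(yaw) Ry(pitch) Rx(roll)).
In Python, from cell import * gives the robot as it stands. The module is installed in compiled form; this text tells all that it offers.
- The arm moves only by the shell command python3 -m jog 'ROWS'. ROWS is JSON, one flat list of numbers, 5 for each row, row after row: the shift along the tool's x, y, z in mm, then the turn about the tool's z in degrees, then the finger opening in mm, from 0 to 85.4. A call has 1 to 20 rows; each row is the pose to reach, as a shift and turn from the pose commanded when the call began, along the tool's axes at that moment; what a row does not reach only later rows make up. A row lasts 1/12 s, in which the tool goes at most 41.7 mm and 7.16 degrees, less where a joint would pass 70% of its speed; a pose out of reach is approached as far as the arm can. A call with a gripper value outside its range is refused whole. The fingers move at their own pace and stop on an object; the grip force is fixed at half the most. Time passes only in rows, so rows that repeat a pose let the fingers close. It gives the time, the measured TCP pose, the force and the opening at its end, in the units of the state.
- read_state(): the state, without advancing time (a new reading comes with each control period).
- get_image(name): name is "side" or "top"; returns (picture, depth): 400x640x3 uint8, blue, green, red; 400x640 float32, mm along the optical axis (not along the pixel's ray), 0 where there is no reading.
- camera_params(name): a dict with "K" (3x3 intrinsics, pixels), "dist_coeffs" ([k1, k2, p1, p2, k3] as OpenCV has them; the pictures are not rectified), "T" (4x4, takes a point from camera to world coordinates). Camera axes: x right, y up, looking along -z (the intrinsics and any distortion apply to the point x, -y, -z); pixel columns grow to the right and rows downward; lengths in mm; the calibration is good to about 2 mm. A picture is of the moment at which its call begins. camera_params takes no time and is no camera call.
- finish_job(): hands the job in, once; it reports no verdict.
The state is a dict: "clock": time; "qpos": joint angles; "qd": joint speeds; "tau": joint torques, N m; "eef_pos": TCP position; "tool_rot": TCP orientation; "force": force on the tool from outside, world axes, zero at the start; "torque": the same for the moment, N m; "width": finger opening in mm.
Only numpy, scipy, OpenCV 4.12 (cv2) and the standard library are available. Lean on these libraries where they do the work, as an engineer would, in place of code of your own. Each camera call takes 0.05 s, during which the arm holds its last target.

### The job

Put the hand-cast gel cassette together: take the spacer plate from the draining rack and lay it in the cassette base, spacer strips up, then lay the notched plate over it, both with their foot edge at the foot stop and the notch at the hinge end. Then swing the clamp frame fully down over the plates and turn the latch lever fully home across its crossbar. Keep the clean plates off the bench and leave the comb, the timer and the gel lifter where they are.

Things in the scene. Friction and masses are not known exactly. Their poses are not given: they have to be found in the camera images.
- spacer_plate: Clear glass plate 100 (x) x 62 (y) x 4 mm, two white strips (7 wide, 2 high) on its upper face along the whole long edges: 6 mm thick there. 70 g. Origin: underside, centre line, 45 mm from the foot edge; +x to the head edge (x=+55), +z out of the strip face. Starts in one rack bay, sloping 35 deg, foot edge down, strips up. Its long edges overhang the wires: grip across the 62 mm width.
- notched_plate: Plain grey ceramic plate 85 (x) x 62 (y) x 4 mm, with a notch 44 wide and 12 mm deep in its head edge. 60 g. Origin: underside, centre line, 45 mm from the foot edge; +x to the notched head edge (x=+40), +z out of the upper face. Starts in the other rack bay (which one varies), lying the same way.
- notch (a point): Middle of the inner edge of the notched plate's notch, on the upper face: x=+28, z=4 mm of that plate. Must end towards the cassette's hinge.
- rack: Fixed draining rack of 6 mm steel wire, about 180 wide (y), 120 deep (x), 95 mm high. Origin: on the bench under its middle. Bays centred at y=-55 and +55; in each a plate lies on two wires 34 mm apart that rise at 35 deg towards +x and end below in 13 mm hooks; the slope faces -x, roughly the robot. Crossbars only at the slope's top and bottom: beside and under a plate's middle it is open.
- cassette: Fixed grey cassette base, 140 (x) x 78 mm (y). Origin: on the bench, below where both plates' origins belong; plates' +x along its +x. Foot end (-x) near the robot, hinge at +x. Spacer plate lies on its floor at z=22, so the notched one at z=28 mm. Between the guides (|x|<27) it is waisted to 44 mm width down to the bench, so fingers can pass the plates' edges.
- foot_stop (a point): Top middle of the foot stop's inner face: x=-46, z=31 mm of the cassette; a plate with its origin at x=0 has 1 mm gap to it. Two small head stops for the spacer plate at x=+59. Four side guides (x=-45..-28 and +28..+45, 65 mm apart inside, so 1.5 mm play a side; flared above z=35, top 41 mm).
- clamp (a joint): Clamp frame, a steel U: two bars over the plates' long edges, crossbar at the foot end. 0 = fully down, where it just clears well-laid plates; grows as it swings up about the hinge, stop at 1.95; starts 1.65 to 1.85, leaning slightly away from the robot. Stiff hinge (about 0.1 N m): stays where it is left, must be pushed all the way down.
- clamp_hinge (a point): Middle of the clamp's hinge axis: x=+66, z=36 mm of the cassette; the axis runs along the cassette's y.
- clamp_bar (a point): Centre of the clamp's crossbar, 122 mm from the hinge axis. Bar: 62 mm along y, 12 wide, 8 mm thick (thickness across the swing). Shut, it lies at x=-56, z=36 mm of the cassette, its top at 40 mm.
- latch (a joint): Black latch lever on a vertical pivot. 0 = fully home at its stop, lying over the crossbar along the cassette's -y; grows as it is swung out towards the cassette's -x (robot side), up to 1.4; starts 0.95 to 1.3. Friction about 0.05 N m; stays where it is left.
- latch_pivot (a point): On the lever's pivot axis at the lever's mid height: x=-56, y=+44, z=45 mm of the cassette. The lever is a bar 10 mm wide, 41 to 49 mm above the bench, just over the shut crossbar.
- latch_knob (a point): Middle of the upright knob at the lever's end, 44 mm from the pivot axis. Knob 13 mm across, 41 to 63 mm above the bench. Push it round from the lever's +y side.
- comb: Bystander: black gel comb, 160 x 12 x 30 mm, standing on its back bar near the bench's front edge. Origin at its underside.
- timer: Bystander: white bench timer, 66 x 66 x 18 mm, beyond the work. Origin at its underside.
- gel_lifter: Bystander: flat green gel lifter with a handle, 210 x 75 x 12 mm, near the bench's front edge. Origin at its underside.

How it is judged (in metres and radians):
On the way, in this order (a step that is already met when the one before it is completed fails the run):
1. spacer plate laid flat in the base, strips up, foot edge at the foot stop, released (x of spacer_plate in the frame of cassette between -0.004 and 0.004 m and y of spacer_plate in the frame of cassette between -0.004 and 0.004 m and z of spacer_plate in the frame of cassette between 0.02 and 0.024 m and angle between spacer_plate's own z axis and vertical below 0.06 rad and angle between the x axis of spacer_plate and the x axis of cassette, either way round below 0.08 rad and contact force between spacer_plate and the fingers below 0.1 N), for 0.2 s.
2. notched plate laid over it, foot edge at the foot stop, released (x of spacer_plate in the frame of cassette between -0.004 and 0.004 m and y of spacer_plate in the frame of cassette between -0.004 and 0.004 m and z of spacer_plate in the frame of cassette between 0.02 and 0.024 m and angle between each of spacer_plate, notched_plate's own z axis and vertical below 0.06 rad and angle between the x axis of each of spacer_plate, notched_plate and the x axis of cassette, either way round below 0.08 rad and x of notched_plate in the frame of cassette between -0.004 and 0.004 m and y of notched_plate in the frame of cassette between -0.004 and 0.004 m and z of notched_plate in the frame of cassette between 0.026 and 0.03 m and x of notch in the frame of cassette above 0.02 m and contact force between notched_plate and the fingers below 0.1 N), for 0.2 s.
3. clamp frame fully down over both plates (value of joint clamp below 0.035 rad and x of spacer_plate in the frame of cassette between -0.004 and 0.004 m and y of spacer_plate in the frame of cassette between -0.004 and 0.004 m and z of spacer_plate in the frame of cassette between 0.02 and 0.024 m and angle between each of spacer_plate, notched_plate's own z axis and vertical below 0.06 rad and angle between the x axis of each of spacer_plate, notched_plate and the x axis of cassette, either way round below 0.08 rad and x of notched_plate in the frame of cassette between -0.004 and 0.004 m and y of notched_plate in the frame of cassette between -0.004 and 0.004 m and z of notched_plate in the frame of cassette between 0.026 and 0.03 m and x of notch in the frame of cassette above 0.02 m), for 0.2 s.
4. latch lever turned home across the crossbar (value of joint latch below 0.12 rad and value of joint clamp below 0.035 rad), for 0.2 s.
At the end, for the whole second after the job is handed in: Spacer plate flat on the cassette floor, notched plate flat on its strips; each within 4 mm of its place lengthwise and sideways (foot edge within 5 mm of the stop), level within 0.06 rad, square within 0.08 rad; clamp shut within 0.035 rad, latch home within 0.12 rad; plates at rest (all of step 4 and x of spacer_plate in the frame of cassette between -0.004 and 0.004 m and y of spacer_plate in the frame of cassette between -0.004 and 0.004 m and z of spacer_plate in the frame of cassette between 0.02 and 0.024 m and angle between each of spacer_plate, notched_plate's own z axis and vertical below 0.06 rad and angle between the x axis of each of spacer_plate, notched_plate and the x axis of cassette, either way round below 0.08 rad and x of notched_plate in the frame of cassette between -0.004 and 0.004 m and y of notched_plate in the frame of cassette between -0.004 and 0.004 m and z of notched_plate in the frame of cassette between 0.026 and 0.03 m and x of notch in the frame of cassette above 0.02 m and linear speed of each of spacer_plate, notched_plate below 0.02 m/s); the robot touches nothing.
It fails at once if a plate fell or was laid on the bench (height (world z) of any of spacer_plate, notched_plate below 0.014 m).
It fails at once if comb, timer or gel lifter moved by more than 20 mm (distance of any of comb, timer, gel_lifter from where it was at the start of the episode above 0.02 m).
It also fails if it takes over 61 s, if anything falls off the work surface, if the arm or the gripper's body presses on something with over 40 N, if the wrist force passes 120 N, or if a joint passes its speed limit or range.

## Working session

There is one attempt and no reset: what is moved stays moved. The work goes in short steps, Python scripts to look and compute and a shell command to move; the robot and the scene stay as the last step left them, time stands still between calls to the robot, and variables do not carry over. Pictures are saved under pics/ and viewed, and the job is handed in when it is done.

```bash
mkdir -p pics; ls
cat > h.py <<'E'
from cell import *
import numpy as np, cv2
def ray(n,uv):
    p=camera_params(n);K=np.array(p["K"]);d=np.array(p["dist_coeffs"]);T=np.array(p["T"])
    u=cv2.undistortPoints(np.array(uv,float).reshape(-1,1,2),K,d).reshape(-1,2)
    v=np.c_[u[:,0],-u[:,1],-np.ones(len(u))]@T[:3,:3].T
    return T[:3,3],v
def onz(n,uv,z):
    o,v=ray(n,uv); z=np.broadcast_to(z,(len(v),)); return o+v*((z-o[2])/v[:,2])[:,None]
def dep(n,uv,D):
    o,v=ray(n,uv); return np.array([o+w*D[int(round(q[1])),int(round(q[0]))] for w,q in zip(v,np.array(uv).reshape(-1,2))])
def proj(n,P):
    p=camera_params(n);K=np.array(p["K"]);d=np.array(p["dist_coeffs"]);T=np.linalg.inv(np.array(p["T"]))
    c=np.asarray(P,float).reshape(-1,3)@T[:3,:3].T+T[:3,3]; c=c*[1,-1,-1]
    return cv2.projectPoints(c,np.zeros(3),np.zeros(3),K,d)[0].reshape(-1,2)
E
python3 - <<'E'
from h import *
s=read_state();print(s)
for n in("side","top"):
    im,D=get_image(n);cv2.imwrite(f"pics/{n}0.png",im);np.save(f"{n}0.npy",D)
    p=camera_params(n);print(n,p["K"],np.round(p["T"],3).tolist(),p["dist_coeffs"])
E
```

```text
pics
{'clock': 0.0, 'qpos': array([ 1.1691595 ,  0.62936898,  0.03839805,  1.51835115, -0.02699046,
        0.99625971, -0.01996868]), 'qd': array([ 4.82932286e-04, -7.44557011e-05,  7.84450996e-04,  2.55409935e-05,
        8.55051261e-04,  8.63189305e-04,  1.82517169e-04]), 'tau': array([-3.43189686e-04, -5.63392639e+01,  1.22583613e+00, -1.93445313e+01,
        1.08653257e-02,  1.06102740e-02, -1.87758928e-05]), 'eef_pos': array([ 214.17169411, -613.40458136,  403.77853483]), 'tool_rot': array([-3.13972212e+00,  7.45181501e-06,  3.35909248e-01]), 'force': array([ 0.57311089, -0.20269336, -0.16367431]), 'torque': array([0.0613724 , 0.00758312, 0.0385253 ]), 'width': 85.29794668087315}
side [[367.04536983   0.         321.03014548]
 [  0.         367.04536983 196.1700571 ]
 [  0.           0.           1.        ]] [[0.959, 0.196, -0.207, 354.478], [-0.284, 0.627, -0.725, -492.013], [-0.012, 0.754, 0.657, 685.747], [0.0, 0.0, 0.0, 1.0]] [-0.02965648  0.          0.          0.          0.        ]
top [[402.4990387    0.         321.42556405]
 [  0.         402.4990387  192.52328893]
 [  0.           0.           1.        ]] [[-0.012, 0.99, -0.14, 391.148], [-1.0, -0.015, -0.018, 162.087], [-0.019, 0.14, 0.99, 1087.888], [0.0, 0.0, 0.0, 1.0]] [-0.0826229  0.         0.         0.         0.       ]
```

```bash
sleep 1
```

```text
(no output)
```

View pics/side0.png

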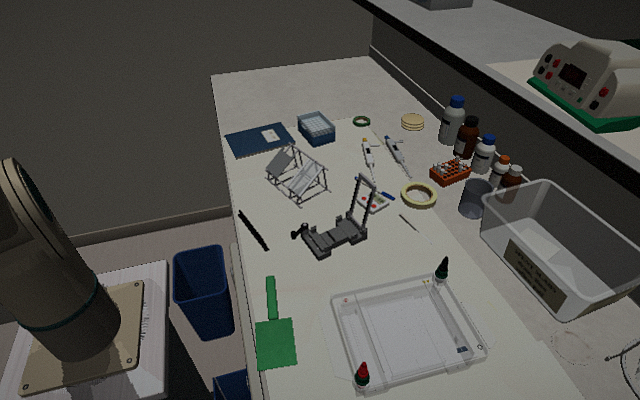

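View pics/top0.png

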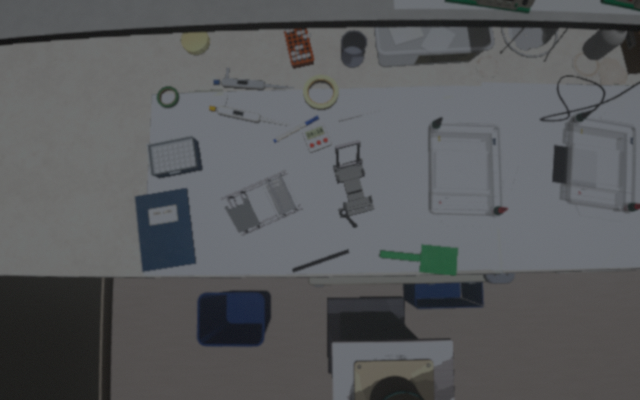

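Run:
```python
import cv2
a=cv2.imread("pics/top0.png")[125:255,200:400]; cv2.imwrite("pics/t0c.png",cv2.convertScaleAbs(cv2.resize(a,None,fx=4,fy=4,interpolation=2),alpha=1.5))
a=cv2.imread("pics/side0.png")[130:270,230:430]; cv2.imwrite("pics/s0c.png",cv2.convertScaleAbs(cv2.resize(a,None,fx=4,fy=4,interpolation=2),alpha=1.3))
```

```text
(no output)
```

View pics/t0c.png

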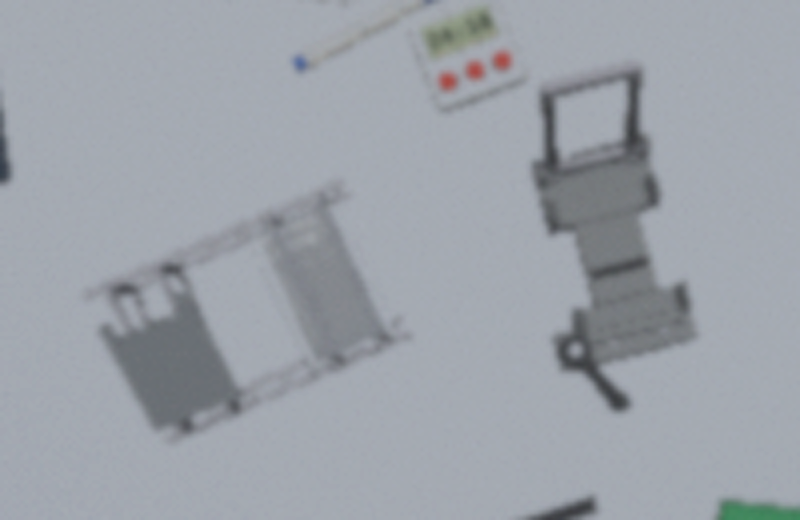

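View pics/s0c.png

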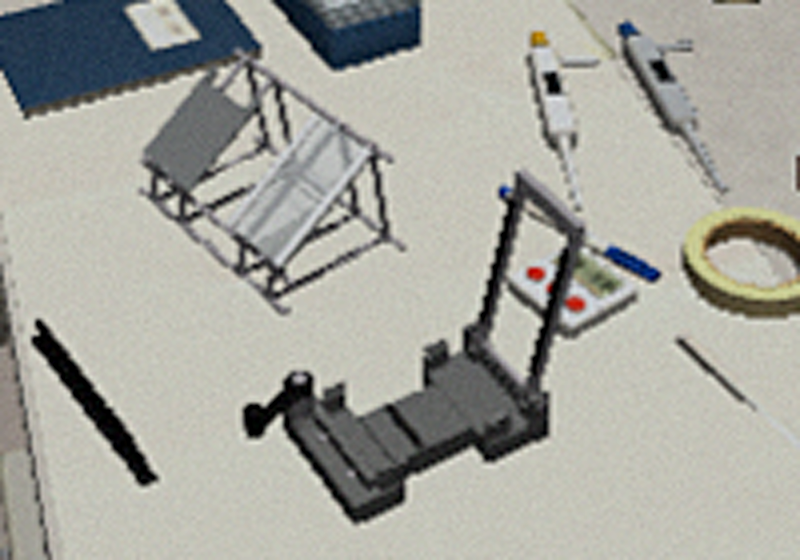

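Run:
```python
from h import *
for n,(r0,r1,c0,c1) in (("top",(140,230,330,380)),("top",(165,240,215,305))):
    D=np.load(f"{n}0.npy")
    v,u=np.mgrid[r0:r1,c0:c1]; uv=np.c_[u.ravel(),v.ravel()]
    P=dep(n,uv,D).reshape(r1-r0,c1-c0,3)
    print(n,np.median(P[...,2]))
    for r in range(0,r1-r0,3): print(r+r0,' '.join('%3d'%x for x in P[r,::2,2]))
```

```text
top 3.625999575738774
140  17   3  -1   1   1  -2   4   0   1   0   0  -1   2 163 159   2   0   2   0   1   6   2   2   2   2
143  18   0   1   5   3   0   0 161 158 162 1087 162 163 162 159 153   2   1  -1  -1   2   4   1   2   0
146   1   0   3 163 163 169 162 162 160 155   2   2   1   3 142 139   1   0   5   2   2   3   1   0   3
149   0   5   3 156 154   0   3   0   0  -2   0   3   1   0 124   1  -1  -1   0   2   5   4   3   0   3
152   3   1   2 142 136   1   0   0   5   1   2   1  -2  -2 107   2   1  -1   2   1  -1   0   0   2   4
155   2   0  -1 122 122   1   0   5   1   1   3   4   5  77  89   0   1   1   3   1   1   5   2   2   0
158   3   0   2 103 105   0   1   2   1   4   3   0   0  60  68  42   0   1  -2   6   3   7   3   0   0
161   0   0   1  84  85   0   0   2   1  -1  19  23  20  43  50  38  41   6   3  -2  -1   3   1   2   1
164  -1   2   4  54  63  25  23  38  43  41  37  38  21  19  30  24   3   6   1   2   2   2  -1   0   0
167   0   0  44  41  40  37  19  23  24  22  22  24  22  24  24  21  20   4   6   0   1  -1   0   0   1
170   2   3  38  16  26  24  21  24  
[... 5971 characters left out ...]
   1   1   2  50  47  43  39  39  38  36   4   0   8  46   3  -3   1   0   3   2   3   4   2   0   4   0   0   4   2   4   3   3   3   4   0  -4   1
231   2   1   0   1   0   1   3   3   1   4   0  44  37  39  40  38  18   5   5   1   0   0   4   2   3   3   3   2   0  -2  -1   0   0   4   5   2   0   2   2   0   2  -1   2   2   2
234   1   0   5   6   3   3   4   4   3   3   1   0   3   4   6  43   6   3   1   1   3   1   1   1  -3   2   0   2   1   0   4   2   4   5   5   4   0   0   1   0   3   2   0   3  -4
237   4   0   3   0   0   3   0   1   0   0   3   1   0   0   4   1   1   3   0   5   4   3   2   0   3  -1   1  -1  -1   0   1   0   0   2   4   0   6   0   4   2   1   0   1   0   0
```

```bash
cat > m.py <<'E'
from h import *
def cloud(n,D,box):
    r0,r1,c0,c1=box; v,u=np.mgrid[r0:r1,c0:c1]; uv=np.c_[u.ravel(),v.ravel()]
    P=dep(n,uv,D); P[:,2]-=1.5; return P,uv
def rect(P):
    return cv2.minAreaRect(P[:,:2].astype(np.float32))
E
python3 - <<'E'
from m import *
D=np.load("top0.npy")
P,uv=cloud("top",D,(163,232,215,305))
for nm,sel in (("notch",uv[:,0]<257),("spacer",uv[:,0]>=258)):
    Q=P[sel&(P[:,2]>30)&(P[:,2]<97)]
    # ransac plane w/ slope
    best=None;rng=np.random.default_rng(0)
    for _ in range(500):
        a=Q[rng.choice(len(Q),3,False)];nn=np.cross(a[1]-a[0],a[2]-a[0]);nn/=np.linalg.norm(nn)+1e-9
        if abs(nn[2])<.7:continue
        i=abs((Q-a[0])@nn)<3
        if best is None or i.sum()>best.sum():best=i
    for _ in range(3):
        q=Q[best];c=q.mean(0);nn=np.linalg.svd(q-c)[2][2];nn*=np.sign(nn[2]);best=abs((Q-c)@nn)<4
    print(nm,best.sum(),c.round(1),nn.round(3),"tilt",np.degrees(np.arccos(nn[2])).round(1),"uphill yaw",np.degrees(np.arctan2(-nn[1],-nn[0])).round(2))
    # in plane coords
    x=np.array([-nn[0],-nn[1],0]);x/=np.linalg.norm(x);y=np.cross([0,0,1],x);xs=np.cross(y,nn)
    a=(q-c)@xs;b=(q-c)@y
    print("len",np.percentile(a,[0,1,2,98,99,100]).round(1),"wid",np.percentile(b,[0,1,2,98,99,100]).round(1))
    r=cv2.minAreaRect(np.c_[a,b].astype(np.float32));print(r, (c+r[0][0]*xs+r[0][1]*y).round(1))
    for lo in range(-50,50,8):
        s=(a>=lo)&(a<lo+8)
        if s.sum()>3:print(lo,s.sum(),np.percentile(b[s],[2,98]).round(1))
P,uv=cloud("top",D,(140,232,325,385))
np.save("cas.npy",P)
yaw=None
f=P[(P[:,2]>27)&(P[:,2]<38)&(uv[:,1]>199)&(uv[:,1]<212)]
print("footstop",len(f)); print(cv2.fitLine(f[:,:2].astype(np.float32),cv2.DIST_HUBER,0,.01,.01).ravel())
L=[];R=[]
for r in range(186,196):
    s=(uv[:,1]==r)&(P[:,2]>12)&(P[:,2]<30); L.append(P[s][0]);R.append(P[s][-1])
L=np.array(L);R=np.array(R)
for q in(L,R,(L+R)/2): l=cv2.fitLine(q[:,:2].astype(np.float32),cv2.DIST_L2,0,.01,.01).ravel();print(l,np.degrees(np.arctan2(l[1],l[0])))
E
```

```text
notch 666 [480.9 385.7  61.1] [-0.512 -0.222  0.83 ] tilt 33.9 uphill yaw 23.5
len [-44.6 -43.2 -41.8  52.5  58.   64. ] wid [-31.9 -31.3 -30.3  30.   30.4  31.3]
((9.692913055419922, -0.15414810180664062), (108.2138442993164, 63.342063903808594), 0.6505497097969055) [488.3 388.8  66.5]
-50 13 [-20.2  19.2]
-42 51 [-22.6  30.1]
-34 57 [-25.   29.5]
-26 67 [-29.8  29. ]
-18 61 [-30.   29.9]
-10 72 [-30.3  29.7]
-2 65 [-31.2  29.4]
6 70 [-29.6  28.7]
14 62 [-29.8  29.9]
22 74 [-30.6  29.5]
30 30 [-30.3  29.6]
38 25 [-30.8  30. ]
46 5 [-23.   12.3]
spacer 858 [530.1 287.   66.3] [-0.523 -0.226  0.822] tilt 34.7 uphill yaw 23.38
len [-53.2 -51.2 -50.   47.6  48.3  55.5] wid [-31.7 -31.2 -30.6  29.9  30.2  84.3]
((1.5082931518554688, 25.207462310791016), (115.41130828857422, 108.47039794921875), 88.537109375) [521.2 310.6  67.2]
-50 67 [-29.   81.4]
-42 66 [-30.2  29.5]
-34 61 [-31.2  28.4]
-26 68 [-29.9  29.5]
-18 61 [-30.   27.1]
-10 65 [-29.5  28.5]
-2 67 [-30.7  28.4]
6 65 [-31.2  28.3]
14 67 [-30.   28.9]
22 72 [-29.7  28.2]
30 76 [-30.3  28.3]
38 68 [-30.2  29.7]
46 35 [-30.1  28.3]
footstop 84
[ 1.8904410e-01 -9.8196858e-01  5.0351263e+02  8.3896973e+01]
[9.79049742e-01 2.03621224e-01 5.47020630e+02 1.15375984e+02] 11.748798
[9.7728676e-01 2.1192117e-01 5.4617419e+02 7.1873512e+01] 12.234961
[9.7846216e-01 2.0642631e-01 5.4659741e+02 9.3624748e+01] 11.913006
```

Run:
```python
from m import *
P=np.load("cas.npy")
yaw=np.radians(11.6);x=np.array([np.cos(yaw),np.sin(yaw)]);y=np.array([-x[1],x[0]])
o=np.array([546.6,93.6])
A=np.c_[(P[:,:2]-o)@x,(P[:,:2]-o)@y,P[:,2]]
sel=(A[:,2]>8)&(A[:,2]<58)&(abs(A[:,1])<70)
for q in A[sel][np.argsort(A[sel][:,0])]:
    pass
# raster
g={}
for q in A[sel]:
    k=(int(round(q[0]/4)),int(round(q[1]/4)));g.setdefault(k,[]).append(q[2])
for i in range(18,-28,-1):
    print('%4d'%(4*i),' '.join('%3s'%(('%d'%np.mean(g[(i,j)])) if (i,j) in g else '.') for j in range(15,-13,-1)))
print([4*j for j in range(15,-13,-1)])
```

```text
72   .   .   .   .  39  39  37  44  55  35  38  37  36  29  38  39  20  40  32  32  39  49  46  41  40   .   .   .
  68   .   .   .   .  42  42  36  41  42  29  27  23  33  30  26  29  29  26  30  29  24  35  34  31  39   .   .   .
  64   .   .   .   .   .  31  16  29  26  21  21  19  20  19  20  20  20  21  22  20  20  24  21  30  26   .   .   .
  60   .   .   .   .   .  30  23  20  25  24  20  21  23  22  20  23  21  20  18  23  20  20  23  20  19   .   .   .
  56   .   .   .   .   .  20  22  22  21  22  18  21  19  21  20  22  23  23  20  22  21  20  20  22  19   .   .   .
  52   .   .   .   .   .  18  22  21  18  24  20  20  20  21  23  20  21  19  25  19  19  21  20  20  39   .   .   .
  48   .   .   .   .   .  27  37  17  22  19  23  18  22  19  21  21  18  22  21  24  21  17  21  30  33   .   .   .
  44   .   .   .   .   .  21  37  20  22  20  22  19  21  20  22  21  19  22  20  22  22  24  20  32  39   .   .   .
  40   .   .   .   .   .  27  40  21  20  20  19  22  19  21  21  20  22  21  19  21  20  20  20  28  41   .   .   .
  36   .   .   .   .   .  30  38  20  24  22  24 
[... 3699 characters left out ...]
   .   .   .   .   .   .   .   .  44   .   .   .   .   .   .   .   .   .   .   .   .   .   .   .   .   .   .   .
 -96   .   .   .   .   .   .   .   .  53   .   .   .   .   .   .   .   .   .   .   .   .   .   .   .   .   .   .   .
-100   .   .   .   .   .   .   .   .   .   .   .   .   .   .   .   .   .   .   .   .   .   .   .   .   .   .   .   .
-104   .   .   .   .   .   .   .   .   .   .   .   .   .   .   .   .   .   .   .   .   .   .   .   .   .   .   .   .
-108   .   .   .   .   .   .   .   .   .   .   .   .   .   .   .   .   .   .   .   .   .   .   .   .   .   .   .   .
[60, 56, 52, 48, 44, 40, 36, 32, 28, 24, 20, 16, 12, 8, 4, 0, -4, -8, -12, -16, -20, -24, -28, -32, -36, -40, -44, -48]
```

Run:
```python
from m import *
P=np.load("cas.npy")
yaw=np.radians(11.6);x=np.array([np.cos(yaw),np.sin(yaw)]);y=np.array([-x[1],x[0]])
o=np.array([546.6,93.6])
A=np.c_[(P[:,:2]-o)@x,(P[:,:2]-o)@y,P[:,2]]
for nm,xl,yl in(("HL",(28,52),(28,46)),("HR",(28,54),(-46,-28)),("FL",(-38,-20),(26,44)),("FR",(-40,-20),(-46,-28))):
    s=(A[:,0]>xl[0])&(A[:,0]<xl[1])&(A[:,1]>yl[0])&(A[:,1]<yl[1])&(A[:,2]>32)&(A[:,2]<46)
    print(nm,s.sum(),A[s].mean(0).round(1),A[s].min(0).round(1),A[s].max(0).round(1))
s=(A[:,2]>44)&(A[:,2]<56)&(A[:,0]<-40)&(A[:,0]>-58)&(A[:,1]>30)&(A[:,1]<56); print("pivot",s.sum(),A[s].mean(0),A[s].min(0),A[s].max(0))
# edges rows in image: floor boundaries of wide parts and foot edge
s=(A[:,2]>10)&(A[:,2]<27)&(A[:,0]<-50)&(A[:,1]<28)&(A[:,1]>-38)
B=A[s]
lo=[ (j,B[(B[:,1]>=j)&(B[:,1]<j+6)][:,0].min()) for j in range(-36,26,6)];print(np.round(lo,1).tolist());print(np.polyfit(*np.array(lo).T,1))
f=A[(A[:,2]>26.5)&(A[:,2]<38)&(A[:,0]<-36)&(A[:,0]>-50)&(abs(A[:,1])<28)]
print("stop",len(f),np.polyfit(f[:,1],f[:,0],1),f[:,0].min(),f[:,0].max())
h=A[(A[:,2]>105)&(A[:,2]<175)]
cl=[h[(h[:,1]>0)],h[h[:,1]<=0]]
for c in cl: print("bar",len(c),c.mean(0).round(1),np.polyfit(c[:,2],c[:,0],1).round(3),np.polyfit(c[:,2],c[:,1],1).round(3))
c=A[(A[:,2]>150)&(A[:,2]<175)];print("cross",len(c),c.mean(0).round(1),c[:,1].min(),c[:,1].max(),np.polyfit(c[:,1],c[:,0],1))
```

```text
HL 13 [40.4 36.5 37.1] [32.5 34.  32.1] [49.1 38.8 43.4]
HR 16 [ 42.7 -33.8  37.6] [ 35.1 -36.9  32.8] [ 51.1 -31.1  43. ]
FL 10 [-30.6  34.1  37.6] [-37.   31.3  33.5] [-25.5  36.6  42.1]
FR 16 [-30.9 -36.8  37. ] [-39.4 -39.1  33.2] [-23.3 -33.8  40.5]
pivot 38 [-51.42482554  41.85314162  48.59149671] [-57.97649084  32.20519783  45.14732944] [-44.24476314  51.13844722  52.68651714]
[[-36.0, -60.2], [-30.0, -60.3], [-24.0, -60.4], [-18.0, -60.1], [-12.0, -60.9], [-6.0, -59.9], [0.0, -61.4], [6.0, -61.5], [12.0, -61.4], [18.0, -61.9], [24.0, -61.6]]
[-2.92071918e-02 -6.10446402e+01]
stop 58 [-3.56899874e-02 -4.48881648e+01] -49.09472928482223 -40.554820871393076
bar 92 [ 90.1  21.6 149.7] [ 0.258 51.382] [-0.339 72.439]
bar 80 [ 90.9 -17.4 148. ] [ 0.231 56.654] [  0.242 -53.163]
cross 115 [ 92.9   3.8 159.1] -27.547774084194135 33.95787754606233 [-3.65868911e-02  9.30688513e+01]
```

Run:
```python
from m import *
yaw=np.radians(13.6);x=np.array([np.cos(yaw),np.sin(yaw)]);y=np.array([-x[1],x[0]]);o=np.array([551.7,94.6])
for n,box in(("top",(140,232,325,385)),("side",(170,265,285,385))):
    D=np.load(n+"0.npy")
    P,uv=cloud(n,D,box)
    A=np.c_[(P[:,:2]-o)@x,(P[:,:2]-o)@y,P[:,2]]
    b=A[(abs(A[:,0])<90)&(abs(A[:,1])<60)];print(n,"bench",np.median(b[abs(b[:,2])<6][:,2]),"floor",np.median(b[abs(b[:,2]-21)<5][:,2]))
    for nm,xl,yl in(("HL",(24,48),(28,46)),("HR",(24,48),(-46,-28)),("FL",(-40,-22),(28,46)),("FR",(-45,-22),(-46,-28))):
        s=(A[:,0]>xl[0])&(A[:,0]<xl[1])&(A[:,1]>yl[0])&(A[:,1]<yl[1])&(A[:,2]>33)&(A[:,2]<46)
        print(nm,s.sum(),A[s].mean(0).round(1) if s.any() else '')
    s=(A[:,2]>44)&(A[:,2]<56)&(A[:,0]<-46)&(A[:,0]>-64)&(A[:,1]>34)&(A[:,1]<56); print("pivot",s.sum(),A[s].mean(0))
    s=(A[:,2]>58)&(A[:,2]<70)&(A[:,0]<-70); print("knob",s.sum(),A[s].mean(0))
    f=A[(A[:,2]>27)&(A[:,2]<34)&(A[:,0]<-42)&(A[:,0]>-54)&(abs(A[:,1])<28)]
    print("stop",len(f),f.mean(0),np.polyfit(f[:,1],f[:,0],1))
    c=A[(A[:,2]>148)&(A[:,2]<175)&(A[:,0]<110)&(abs(A[:,1])<50)];print("cross",len(c),c.mean(0).round(1),c[:,1].min(),c[:,1].max(),np.polyfit(c[:,1],c[:,0],1))
D=np.load("side0.npy")
P,uv=cloud("side",D,(140,205,260,335))
yaw=np.radians(23.4);x=np.array([np.cos(yaw),np.sin(yaw),0]);y=np.array([-x[1],x[0],0])
for nm,c in(("notch",np.array([480.9,385.7,61.1])),("spacer",np.array([530.1,287,66.3]))):
    s=np.cos(np.radians(34.6))*x+[0,0,np.sin(np.radians(34.6))];nn=np.cross(s,y)
    d=P-c;q=np.c_[d@s,d@y,d@nn]
    i=(abs(q[:,1])<40)&(abs(q[:,2])<7)&(abs(q[:,0])<65);q=q[i]
    print(nm,i.sum(),q.mean(0).round(1),np.percentile(q,[2,98],axis=0).round(1).tolist(),np.polyfit(q[:,0],q[:,2],1).round(3))
    for lo in range(-50,50,10):
        t=(q[:,0]>=lo)&(q[:,0]<lo+10)
        if t.sum()>3:print(lo,t.sum(),np.percentile(q[t,1],[3,97]).round(1))
```

```text
top bench 0.6201105120539978 floor 20.999428767401582
HL 11 [36.7 35.5 37.9]
HR 15 [ 36.6 -35.1  37.9]
FL 9 [-33.9  35.3  37.7]
FR 14 [-36.1 -35.6  36.8]
pivot 44 [-56.17743251  43.90557095  48.59399057]
knob 20 [-96.73778587  25.0380039   61.88556696]
stop 54 [-50.091866    -0.38229418  30.44996137] [-2.93812673e-03 -5.00929892e+01]
cross 118 [ 87.7   0.5 158.9] -30.499027852693825 31.02128373751883 [-5.83628345e-04  8.77257394e+01]
side bench -0.674409179017573 floor 19.82588133986127
HL 15 [37.2 32.9 36.6]
HR 9 [ 37.8 -39.   36.3]
FL 11 [-33.8  33.   36.2]
FR 9 [-36.7 -38.8  36.3]
pivot 31 [-56.56591577  40.41814141  47.64212046]
knob 18 [-96.96000584  21.48645791  60.57107998]
stop 54 [-4.99323581e+01  5.38928784e-03  2.92633300e+01] [ 2.32444758e-03 -4.99323706e+01]
cross 116 [ 86.8  -3.7 156.3] -33.40527829246017 27.07433671231824 [1.43151055e-02 8.68342608e+01]
notch 468 [-3.9 -4.8 -1.4] [[-46.3, -34.2, -6.1], [49.1, 26.3, 2.3]] [-0.022 -1.493]
-50 36 [-31.8  23.2]
-40 56 [-34.1  24.8]
-30 54 [-32.3  25.4]
-20 56 [-33.2  25.3]
-10 55 [-32.8  25. ]
0 56 [-33.4  24.2]
10 55 [-33.4  24.7]
20 49 [-34.   26.3]
30 27 [-34.5  24.8]
40 12 [-27.4  10.1]
spacer 701 [-3.3 -4.1 -1.4] [[-52.6, -34.3, -5.3], [46.0, 27.3, 2.6]] [ 0.004 -1.35 ]
-50 67 [-32.7  24.8]
-40 69 [-33.4  25.6]
-30 68 [-33.9  25. ]
-20 69 [-33.2  27.3]
-10 67 [-33.8  27.8]
0 68 [-34.1  25.7]
10 69 [-34.3  24.6]
20 67 [-34.6  24.1]
30 68 [-33.8  25.9]
40 51 [-33.8  26. ]
```

```bash
cat > to.py <<'E'
# prints tool shift from measured pose to world target pts: x y z yawdeg
from h import *
import sys
s=read_state();R=cv2.Rodrigues(np.zeros(3))[0]
from scipy.spatial.transform import Rotation as Ro
R=Ro.from_euler('xyz',s["tool_rot"]).as_matrix();yaw=np.degrees(np.arctan2(R[1,0],R[0,0]))
print("t",round(s["clock"],2),"pos",s["eef_pos"].round(1),"yaw",yaw.round(2),"F",s["force"].round(1),"w",round(s["width"],1))
a=list(map(float,sys.argv[1:]))
for i in range(0,len(a),4): print((R.T@(np.array(a[i:i+3])-s["eef_pos"])).round(1),"turn",-round((a[i+3]-yaw),2))
E
python3 to.py 500 0 404 19.25 530 286 300 23.4
```

```text
t 0.1 pos [ 214.1 -613.4  403.9] yaw 19.24 F [ 0.3 -0.3 -0.3] w 85.3
[ 472.  -485.     0.7] turn -0.01
[ 594.6 -744.9  105.2] turn -4.16
```

```bash
python3 -m jog '[472,-485,0,0,85,472,-485,0,0,85,472,-485,0,0,85,472,-485,0,0,85,472,-485,0,0,85,472,-485,0,0,85,472,-485,0,0,85,472,-485,0,0,85,472,-485,0,0,85,472,-485,0,0,85,472,-485,0,0,85,472,-485,0,0,85,472,-485,0,0,85,472,-485,0,0,85,595,-745,50,-4,85,595,-745,100,-4,85,595,-745,100,-4,85,595,-745,100,-4,85,595,-745,100,-4,85,595,-745,100,-4,85]'; python3 to.py 530 286 300 23.4
```

```text
clock: 1.77
eef_pos: [505.3, 154.6, 342.1]
tool_rot: [3.141, 0.001, 0.406]
force: [1.3, -0.1, -0.1]
width: 85.2
t 1.77 pos [505.3 154.6 342.1] yaw 23.24 F [ 1.3 -0.1 -0.1] w 85.2
[  74.6 -111.    42. ] turn -0.16
```

```bash
python3 -m jog '[74,-111,42,0,85,74,-111,42,0,85,74,-111,42,0,85,74,-111,42,0,85,74,-111,42,0,85,74,-111,42,0,85]'
python3 - <<'E'
from h import *
for n in("side","top"):
    im,D=get_image(n);cv2.imwrite(f"pics/{n}1.png",im);np.save(f"{n}1.npy",D)
a=cv2.imread("pics/top1.png")[135:265,200:360]; b=cv2.imread("pics/side1.png")[80:210,230:390]
cv2.imwrite("pics/c1.png",np.vstack([cv2.convertScaleAbs(cv2.resize(q,(720,585)),alpha=1.5)[:300] if 0 else cv2.convertScaleAbs(cv2.resize(q,(370,300)),alpha=1.5) for q in(a,b)]))
E
python3 to.py 530 286 300 23.4
```

```text
clock: 2.27
eef_pos: [529.1, 284.3, 299.9]
tool_rot: [3.141, 0.002, 0.407]
force: [-0.3, -0.7, -0.0]
width: 85.2
t 2.37 pos [529.8 282.  300.8] yaw 23.12 F [-0.1 -0.5 -0. ] w 85.0
[ 1.7 -3.6  0.8] turn -0.28
```

View pics/c1.png

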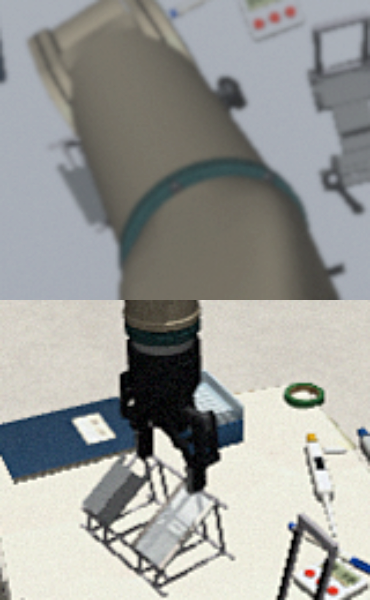

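```bash
cat > mk.py <<'E'
from h import *
def marks(n,fn,pts,box,out,f=5):
    im=cv2.imread(fn);r0,r1,c0,c1=box
    a=cv2.convertScaleAbs(cv2.resize(im[r0:r1,c0:c1],None,fx=f,fy=f,interpolation=2),alpha=1.4)
    for i,p in enumerate(proj(n,pts)):
        q=((p-[c0,r0]+.5)*f).astype(int); cv2.drawMarker(a,tuple(int(v) for v in q),[(0,0,255),(0,255,0),(255,0,0),(0,255,255)][i%4],cv2.MARKER_CROSS,12,1)
    cv2.imwrite(out,a)
E
python3 - <<'E'
from mk import *
p=np.array([529.8,282,300.8]);t=np.radians(23.12);x=np.array([np.cos(t),np.sin(t),0]);y=np.array([np.sin(t),-np.cos(t),0])
z=np.array([0,0,-1.])
pts=[p+sy*w*y+zz*z for sy in(1,-1) for w in(42.5,57) for zz in (160,)]
print(proj("side",pts))
marks("side","pics/side1.png",pts,(110,215,250,370),"pics/m1.png",6)
D=np.load("side1.npy")
for v in range(150,172,2): print(v,[int(k) for k in D[v,282:322]])
E
```

```text
[[313.79624041 161.7569323 ]
 [317.41079991 164.32206941]
 [293.87750214 147.62579797]
 [290.68216347 145.35961866]]
150 [1084, 1086, 1225, 1224, 1081, 1084, 1082, 1222, 1224, 1223, 1100, 1097, 1101, 1225, 1221, 1061, 1060, 1066, 1067, 1064, 1222, 1217, 1222, 1222, 1218, 1224, 1223, 1216, 897, 891, 890, 886, 887, 878, 876, 873, 873, 877, 880, 879]
152 [1079, 1082, 1077, 1085, 1084, 1212, 1215, 1212, 1213, 1216, 1212, 1107, 1104, 1064, 1063, 1065, 1214, 1070, 1069, 1061, 1057, 1056, 1055, 1211, 1211, 1210, 1210, 1213, 904, 902, 894, 895, 897, 882, 875, 875, 876, 878, 881, 1210]
154 [1077, 1076, 1073, 1071, 1072, 1070, 1206, 1205, 1206, 1204, 1205, 1116, 1053, 1062, 1207, 1206, 1204, 1079, 1074, 1206, 1203, 1203, 1056, 1049, 1052, 1047, 1202, 1204, 907, 901, 902, 903, 897, 899, 903, 907, 907, 909, 1201, 1206]
156 [1076, 1071, 1069, 1069, 1068, 0, 1065, 1064, 1064, 1195, 1053, 1055, 1051, 1056, 1200, 1194, 1198, 1193, 1080, 1085, 1200, 1194, 1195, 1194, 1193, 1045, 1047, 1047, 1193, 910, 908, 909, 904, 901, 903, 908, 909, 912, 1192, 1196]
158 [1071, 1070, 1068, 1068, 1063, 1063, 1059, 1
[... 922 characters left out ...]
, 1054, 1052, 1050, 1149, 1153, 1152, 1155, 1150, 1156, 1156, 1156, 1145, 1144, 1143, 1151, 1153, 1157, 1022, 1023, 1018, 1019, 1018, 1016, 1012, 1014, 1014, 1015, 1010, 1007, 1006, 1006, 1005, 1002, 1002, 1000, 1001, 1007]
168 [1058, 1057, 1053, 1052, 1148, 1141, 1144, 1143, 1140, 1142, 1140, 1144, 1144, 1145, 1144, 1144, 1145, 1138, 1138, 1025, 1020, 1018, 1019, 1017, 1019, 1015, 1010, 1015, 1009, 1005, 1008, 1002, 1003, 999, 1000, 997, 995, 994, 991, 990]
170 [1055, 1054, 1054, 1137, 1136, 1135, 1130, 1135, 1136, 1138, 1140, 1135, 1133, 1138, 1143, 1136, 1134, 1023, 1022, 1017, 1020, 1017, 1017, 1015, 1012, 1011, 1010, 1010, 1007, 1005, 1006, 1005, 997, 1000, 999, 995, 995, 989, 988, 988]
```

View pics/m1.png

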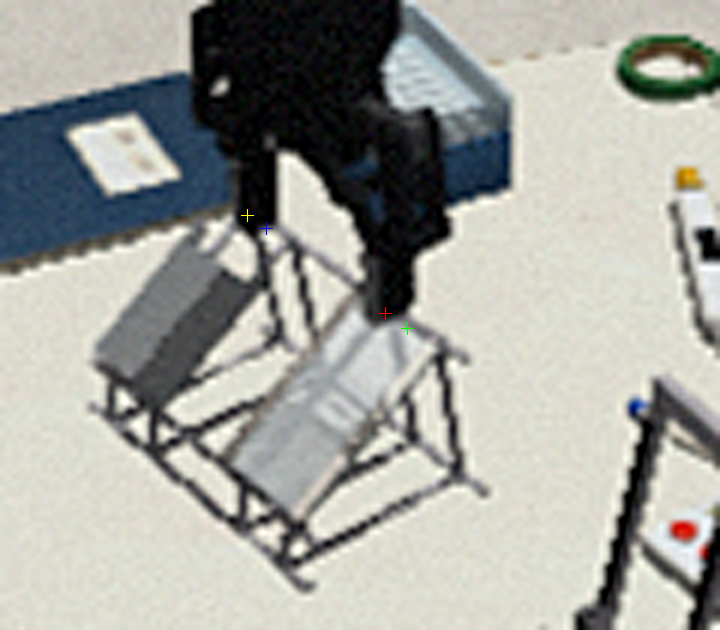

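Run:
```python
from m import *
p=np.array([529.8,282,300.8]);t=np.radians(23.12);x=np.array([np.cos(t),np.sin(t),0]);y=np.array([np.sin(t),-np.cos(t),0])
D=np.load("side1.npy");P,uv=cloud("side",D,(115,170,275,330));P[:,2]+=1.5-(-.67+1.5)*0
d=P-p;q=np.c_[d@x,d@y,-d[:,2]]
for nm,s in(("R",(q[:,1]>25)),("L",q[:,1]<-25)):
    for lo in range(110,175,6):
        i=s&(abs(q[:,0])<40)&(abs(q[:,1])<75)&(q[:,2]>=lo)&(q[:,2]<lo+6)
        if i.sum():print(nm,lo,i.sum(),"x",np.percentile(q[i,0],[3,50,97]).round(1),"y",np.percentile(q[i,1],[3,50,97]).round(1))
```

```text
R 110 37 x [-12.7 -10.5   8.6] y [40.1 55.7 72.9]
R 116 6 x [-13.4 -11.5  -9. ] y [44.8 51.4 55.8]
R 122 10 x [-10.   -7.1  -5.3] y [42.2 50.1 55.2]
R 128 19 x [-11.2  -6.2   7.1] y [41.5 52.7 56.4]
R 134 15 x [-10.   -5.8   6.7] y [44.4 52.7 57.1]
R 140 21 x [-11.6  -5.6   5.5] y [45.8 54.6 57. ]
R 146 15 x [-10.5  -4.1   5. ] y [44.8 52.8 56.9]
R 152 9 x [-12.1  -7.5   5.5] y [45.1 48.8 54.5]
R 158 7 x [-9.3 -3.2  4.7] y [47.  47.8 50.3]
L 110 13 x [-13.1 -11.7   1.9] y [-71.1 -51.7 -40.3]
L 116 21 x [-13.1  -5.1   7.1] y [-63.7 -45.7 -43.5]
L 122 20 x [-10.9  -2.5  10.3] y [-50.4 -44.2 -42.2]
L 128 14 x [-11.6  -2.8   8.1] y [-53.6 -43.4 -41.3]
L 134 18 x [-11.5  -4.9   9.2] y [-53.4 -43.4 -42. ]
L 140 17 x [-11.   -1.9   9.7] y [-47.8 -44.5 -41.4]
L 146 14 x [-12.4  -2.8   7.6] y [-47.7 -44.  -42.2]
L 152 16 x [-11.   -4.5   8.6] y [-47.5 -43.8 -40.8]
L 158 7 x [-7.9  1.6  8.3] y [-44.5 -43.1 -42. ]
```

```bash
python3 -m jog '[0,0,60,0,85,0,0,88,0,85,0,0,90,0,85,0,0,90,0,85,0,0,90,0,85]'
python3 - <<'E'
from m import *
yaw=np.radians(13.6);x=np.array([np.cos(yaw),np.sin(yaw)]);y=np.array([-x[1],x[0]]);o=np.array([551.7,94.6])
for n,box in(("top",(140,232,325,385)),("side",(170,265,285,385))):
    D=np.load(n+"0.npy")
    P,uv=cloud(n,D,box)
    if n=="side":P[:,2]+=1.2
    A=np.c_[(P[:,:2]-o)@x,(P[:,:2]-o)@y,P[:,2]]
    f=A[(abs(A[:,2]-21)<5)&(abs(A[:,0])<22)&(abs(A[:,1])<30)]
    print(n,[(lo,np.percentile(f[(f[:,0]>=lo)&(f[:,0]<lo+11)][:,1],[0,2,10,90,98,100]).round(1).tolist()) for lo in(-22,-11,0,11)])
    c=A[(A[:,2]>60)&(A[:,2]<140)&(A[:,0]<110)&(A[:,0]>60)&(abs(A[:,1])<50)]
    for lo in(60,80,100,120):
        q=c[(c[:,2]>lo)&(c[:,2]<lo+20)]; print(lo,[np.percentile(q[s][:,1],[2,50,98]).round(1).tolist() for s in(q[:,1]>0,q[:,1]<0)])
E
python3 to.py
```

```text
clock: 2.78
eef_pos: [530.4, 283.0, 212.1]
tool_rot: [3.141, -0.001, 0.404]
force: [-0.7, -0.3, -0.0]
width: 85.0
top [(-22, [-22.0, -21.1, -17.3, 17.4, 20.9, 21.7]), (-11, [-22.0, -20.9, -17.7, 18.1, 21.2, 22.0]), (0, [-22.0, -20.8, -16.7, 17.9, 21.0, 22.0]), (11, [-22.1, -21.1, -17.4, 18.5, 21.6, 22.2])]
60 [[23.8, 27.5, 31.0], [-29.7, -24.4, -23.0]]
80 [[25.8, 28.4, 31.0], [-29.1, -26.0, -22.8]]
100 [[25.1, 28.1, 31.0], [-28.8, -26.1, -23.1]]
120 [[24.6, 27.6, 31.1], [-31.0, -25.8, -23.5]]
side [(-22, [-24.7, -24.2, -21.6, 14.6, 19.5, 21.2]), (-11, [-25.4, -24.7, -22.3, 15.4, 18.8, 20.5]), (0, [-25.4, -24.8, -22.8, 15.0, 18.7, 19.4]), (11, [-25.4, -24.0, -20.8, 15.4, 17.3, 20.1])]
60 [[20.3, 22.2, 27.3], [-33.4, -31.6, -25.8]]
80 [[20.3, 22.1, 28.7], [-34.1, -32.3, -26.2]]
100 [[20.3, 22.8, 27.5], [-33.8, -31.8, -25.3]]
120 [[20.1, 22.0, 28.4], [-33.6, -30.4, -25.7]]
t 2.78 pos [530.4 283.  212.1] yaw 23.14 F [-0.7 -0.3 -0. ] w 85.0
```

```bash
python3 -m jog '[0,0,1,0,55,0,0,1,0,55,0,0,1,0,55,0,0,1,0,55,0,0,1,0,55,0,0,1,0,55]'; python3 to.py
```

```text
clock: 3.28
eef_pos: [530.5, 284.3, 212.5]
tool_rot: [-3.141, -0.004, 0.406]
force: [-0.1, -1.1, 6.4]
width: 60.8
t 3.28 pos [530.5 284.3 212.5] yaw 23.25 F [-0.1 -1.1  6.4] w 60.8
```

```bash
python3 -m jog '[0,0,0,0,50,0,0,0,0,50,0,0,-15,0,50,0,0,-35,0,50,0,0,-60,0,50,0,0,-85,0,50,0,0,-100,0,50,0,0,-100,0,50,0,0,-100,0,50]'
python3 - <<'E'
from h import *
for n in("side",):
    im,D=get_image(n);cv2.imwrite(f"pics/{n}2.png",im);np.save(f"{n}2.npy",D)
a=cv2.imread("pics/side2.png")[90:210,240:370]
cv2.imwrite("pics/c2.png",cv2.convertScaleAbs(cv2.resize(a,None,fx=4,fy=4,interpolation=2),alpha=1.5))
E
python3 to.py
```

```text
clock: 4.03
eef_pos: [529.9, 284.1, 311.7]
tool_rot: [-3.141, -0.004, 0.406]
force: [0.1, 0.6, -1.6]
width: 60.7
t 4.08 pos [529.4 283.8 310.3] yaw 23.24 F [-0.5  0.9 -1. ] w 61.0
```

View pics/c2.png

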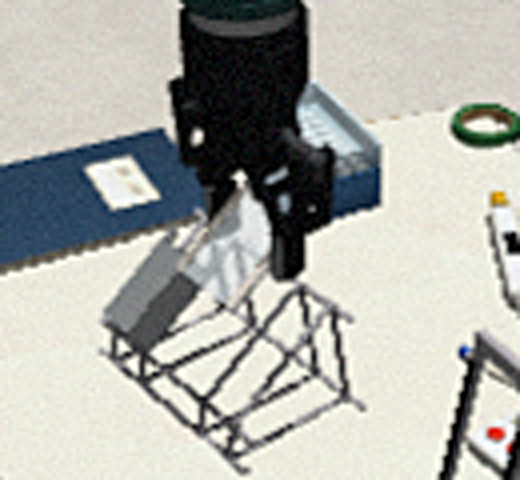

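```bash
cat > held.py <<'E'
from m import *
import sys
def held(D,p,yawd,box,L=60,W=34,zc=148,rng=(.2,.95),verbose=True):
    t=np.radians(yawd);x=np.array([np.cos(t),np.sin(t),0]);y=np.array([np.sin(t),-np.cos(t),0])
    P,uv=cloud("side",D,box);P[:,2]+=.7
    d=P-p;q=np.c_[d@x,d@y,d[:,2]+zc]
    q=q[(abs(q[:,0])<L)&(abs(q[:,1])<24)&(abs(q[:,2])<45)]
    r=np.random.default_rng(0);best=None
    for _ in range(600):
        a=q[r.choice(len(q),3,False)];n=np.cross(a[1]-a[0],a[2]-a[0]);n/=np.linalg.norm(n)+1e-9;n*=np.sign(n[2])
        if n[2]<.6 or abs(n[1])>.1: continue
        i=abs((q-a[0])@n)<3
        if best is None or i.sum()>best.sum():best=i;bn=n
    q=q[best];c=q.mean(0);n=np.linalg.svd(q-c)[2][2];n*=np.sign(n[2])
    s=np.array([n[2],0,-n[0]]);s/=np.linalg.norm(s)
    a=(q-c)@s;e=np.percentile(a,[1,99])
    print("n",len(q),"pitch",np.degrees(np.arctan2(-n[0],n[2])).round(1),"roll",n[1].round(3),"foot",(c+e[0]*s).round(1),"head",(c+e[1]*s).round(1),"len",(e[1]-e[0]).round(1))
if __name__=="__main__": pass
E
python3 - <<'E'
from held import *
held(np.load("side2.npy"),np.array([529.4,283.8,310.3]),23.24,(90,200,270,320))
E
```

```text
n 355 pitch 34.9 roll 0.004 foot [-40.6  -2.1 -27.1] head [31.3 -2.1 22.9] len 87.6
```

```bash
python3 to.py 551 91.5 310 13.6 551 91.5 245 13.6
```

```text
t 4.08 pos [529.4 283.8 310.3] yaw 23.24 F [-0.5  0.9 -1. ] w 61.0
[-56.  185.2   0.3] turn 9.64
[-56.1 185.2  65.3] turn 9.64
```

```bash
python3 -m jog '[-10,35,0,2,50,-22,75,0,4,50,-35,115,0,6.5,50,-48,155,0,9.5,50,-56,178,10,9.6,50,-56,185,35,9.6,50,-56,185,55,9.6,50,-56,185,65,9.6,50,-56,185,65,9.6,50,-56,185,65,9.6,50]'
python3 - <<'E'
from h import *
for n in("side","top"):
    im,D=get_image(n);cv2.imwrite(f"pics/{n}3.png",im);np.save(f"{n}3.npy",D)
from mk import marks
t=np.radians(13.6);x=np.array([np.cos(t),np.sin(t),0]);y=np.array([-x[1],x[0],0]);o=np.array([552.4,91.8,0])
pts=[o+a*x+b*y+[0,0,z] for a,b,z in((-46,0,31),(-45,-32.5,41),(-28,-32.5,41),(28,-32.5,41),(45,32.5,41),(-45,32.5,41),(-28,32.5,41),(28,32.5,41),(-27,22,22),(27,22,22),(-27,-22,22),(27,-22,22))]
marks("side","pics/side3.png",pts,(150,270,280,390),"pics/m3.png",6)
from held import held
s=read_state()
held(np.load("side3.npy"),s["eef_pos"],np.degrees(s["tool_rot"][2]),(110,260,280,380))
E
python3 to.py
```

```text
clock: 4.92
eef_pos: [550.8, 92.5, 244.1]
tool_rot: [-3.141, 0.002, 0.239]
force: [0.2, 1.1, -0.6]
width: 61.0
n 414 pitch 34.5 roll -0.004 foot [-42.6  -1.  -29.3] head [21.2 -1.  14.5] len 77.4
t 5.02 pos [551.4  92.6 245.4] yaw 13.71 F [0.6 0.6 0.7] w 60.9
```

View pics/m3.png

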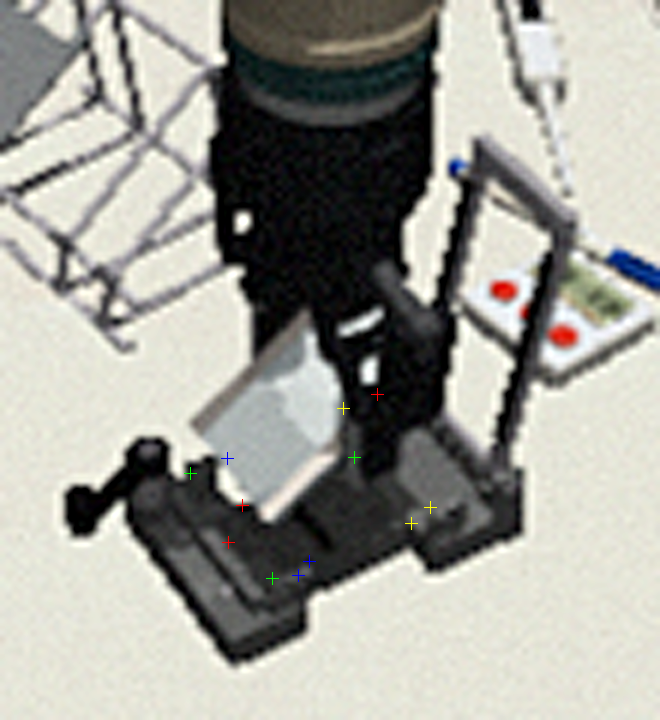

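Run:
```python
from m import *
t=np.radians(13.6);x=np.array([np.cos(t),np.sin(t),0]);y=np.array([-x[1],x[0],0]);o=np.array([552.4,91.8,0])
P,uv=cloud("side",np.load("side3.npy"),(170,265,285,385));P[:,2]+=.7
d=P-o;A=np.c_[d@x,d@y,P[:,2]]
n=np.array([-np.sin(np.radians(34.7)),0,np.cos(np.radians(34.7))])
c=np.array([(np.array([551.4,92.6,0])-o)@x-42.6,0,245.4-148-29.3])
i=(abs((A-c)@n)<5)&(A[:,2]>60)&(A[:,2]<100)
q=A[i]
for lo in range(-46,-10,5):
    s=q[(q[:,0]>=lo)&(q[:,0]<lo+5)]
    if len(s)>4: print(lo,len(s),np.percentile(s[:,1],[0,3,97,100]).round(1), s[:,2].mean().round(1))
print("tool y in cas",(np.array([551.4,92.6,0])-o)@y)
# floor of cassette
f=A[(abs(A[:,2]-21)<4)&(abs(A[:,0])<22)&(abs(A[:,1])<30)]
for lo in(-22,-11,0,11):
    s=f[(f[:,0]>=lo)&(f[:,0]<lo+11)];print(lo,np.percentile(s[:,1],[0,2,98,100]).round(1) if len(s) else '')
f=A[(A[:,2]>28)&(A[:,2]<34)&(A[:,0]<-40)&(A[:,0]>-56)&(abs(A[:,1])<30)];print("stop",len(f),f.mean(0),np.percentile(f[:,0],[2,98]))
for nm,s in(("FR",(A[:,1]<-28)),("FL",A[:,1]>24)):
    g=A[s&(A[:,2]>34)&(A[:,2]<43)&(A[:,0]>-50)&(A[:,0]<-25)&(abs(A[:,1])<42)];print(nm,len(g),g.mean(0).round(1),g.min(0).round(1),g.max(0).round(1))
```

```text
-46 37 [-31.3 -31.   29.1  30.8] 69.5
-41 57 [-32.1 -31.9  29.3  30.5] 71.9
-36 58 [-31.3 -30.9  27.5  29.6] 75.2
-31 64 [-32.5 -30.9  28.7  30.5] 78.9
-26 56 [-31.9 -31.2  28.   30.3] 82.0
-21 58 [-32.3 -31.4  29.5  31.5] 85.8
-16 73 [-38.4 -35.5  36.4  37.5] 89.3
-11 63 [-45.3 -44.4  29.6  29.8] 92.5
tool y in cas 1.0127109135654242
-22 [-21.9 -21.6   7.2  16. ]
-11 [-23.1 -21.9   8.4   9.4]
0 [-23.1 -21.9  13.   15.3]
11 [-22.9 -22.8  18.   18.8]
stop 52 [-50.06394341  -0.46824029  30.12992984] [-53.57000633 -46.75687246]
FR 11 [-37.8 -36.3  37. ] [-44.2 -37.7  34.7] [-30.5 -35.   39.3]
FL 18 [-37.6  35.   36.7] [-45.9  31.   34.3] [-30.  38.  40.]
```

```bash
python3 -m jog '[-1,0,20,0,50,-1,0,34,0,50,-1,0,38,0,50,-1,0,38,0,50]'
python3 - <<'E'
from h import *
im,D=get_image("side");cv2.imwrite(f"pics/side4.png",im);np.save(f"side4.npy",D)
a=im[170:265,285,] if 0 else im[170:265,285:385]
cv2.imwrite("pics/c4.png",cv2.convertScaleAbs(cv2.resize(a,None,fx=6,fy=6,interpolation=2),alpha=1.5))
from held import held
s=read_state()
held(D,s["eef_pos"],np.degrees(s["tool_rot"][2]),(110,260,280,380))
E
python3 to.py
```

```text
clock: 5.35
eef_pos: [550.0, 92.2, 206.7]
tool_rot: [-3.141, 0.001, 0.239]
force: [-0.9, 0.3, -2.2]
width: 60.9
n 480 pitch 34.5 roll -0.014 foot [-58.4  -0.5 -40.1] head [22.7 -0.5 15.7] len 98.4
t 5.4 pos [550.2  92.2 207.3] yaw 13.68 F [-1.8  0.4 -0.7] w 61.0
```

View pics/c4.png

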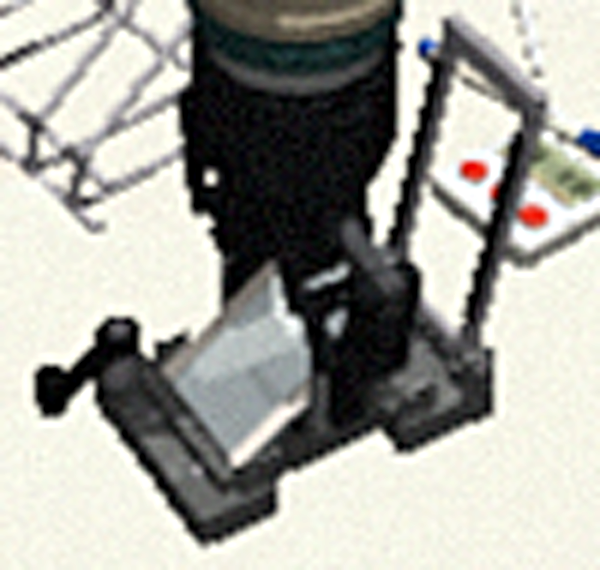

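```bash
python3 -m jog '[0,0,4,0,50,1.5,0,6.5,0,50,3,0,9,0,50,3,0,9,0,50]'; python3 to.py
```

```text
clock: 5.73
eef_pos: [553.4, 92.9, 198.6]
tool_rot: [-3.141, -0.0, 0.238]
force: [-1.5, 1.5, 8.8]
width: 61.0
t 5.73 pos [553.4  92.9 198.6] yaw 13.66 F [-1.5  1.5  8.8] w 61.0
```

```bash
python3 -m jog '[1,0,2.5,0,50,2,0,5,0,50,3,0,8,0,50,3.5,0,11,0,50,3.5,0,11,0,50]'
python3 - <<'E'
from h import *
im,D=get_image("side");cv2.imwrite(f"pics/side5.png",im);np.save(f"side5.npy",D)
a=im[170:265,285:385]
cv2.imwrite("pics/c5.png",cv2.convertScaleAbs(cv2.resize(a,None,fx=6,fy=6,interpolation=2),alpha=1.5))
from held import held
s=read_state()
held(D,s["eef_pos"],np.degrees(s["tool_rot"][2]),(110,260,280,380))
E
python3 to.py
```

```text
clock: 6.15
eef_pos: [558.1, 93.9, 188.3]
tool_rot: [-3.141, -0.005, 0.238]
force: [1.2, 2.5, 9.3]
width: 61.1
n 406 pitch 20.7 roll 0.011 foot [-59.3  -0.6 -20.7] head [26.  -0.6 11.5] len 91.2
t 6.2 pos [558.1  93.9 188.4] yaw 13.65 F [1.5 3.  8.4] w 61.5
```

View pics/c5.png

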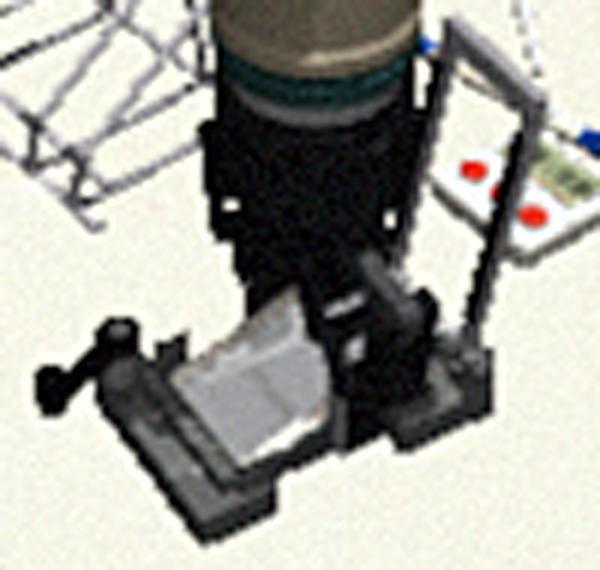

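```bash
python3 -m jog '[1,0,3,0,50,1.5,0,6,0,50,1.5,0,9,0,50,1.5,0,12,0,50,1.5,0,14,0,50,1.5,0,14,0,50]'
python3 - <<'E'
from h import *
im,D=get_image("side");cv2.imwrite(f"pics/side6.png",im);np.save(f"side6.npy",D)
a=im[170:265,285:385]
cv2.imwrite("pics/c6.png",cv2.convertScaleAbs(cv2.resize(a,None,fx=6,fy=6,interpolation=2),alpha=1.5))
from held import held
s=read_state()
held(D,s["eef_pos"],np.degrees(s["tool_rot"][2]),(110,260,280,380))
E
python3 to.py
```

```text
clock: 6.7
eef_pos: [560.8, 94.8, 174.9]
tool_rot: [-3.141, -0.009, 0.239]
force: [4.0, 2.7, 8.3]
width: 60.9
n 390 pitch 7.0 roll 0.01 foot [-50.4  -1.3  -3.1] head [57.7 -1.3 10.2] len 109.0
t 6.75 pos [560.8  94.8 174.9] yaw 13.68 F [3.5 3.8 8.2] w 61.1
```

View pics/c6.png

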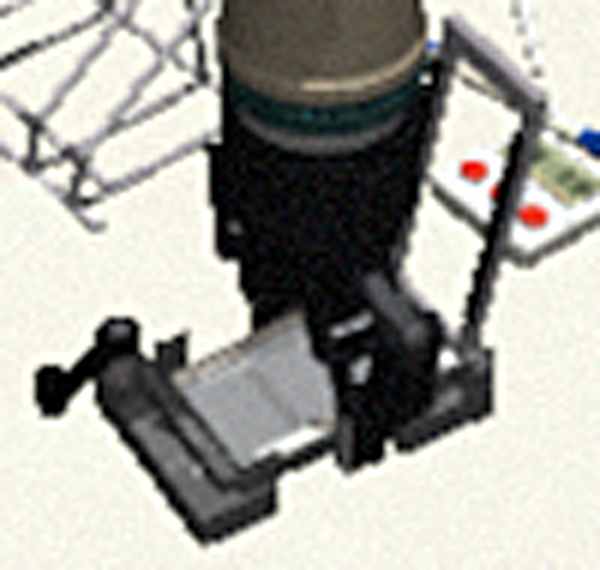

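```bash
python3 -m jog '[-0.5,0,2.5,0,50,-1,0,5,0,50,-1.5,0,6.5,0,50,-1.5,0,6.5,0,50]'
python3 - <<'E'
from h import *
im,D=get_image("side");cv2.imwrite(f"pics/side7.png",im);np.save(f"side7.npy",D)
a=im[170:265,285:385]
cv2.imwrite("pics/c7.png",cv2.convertScaleAbs(cv2.resize(a,None,fx=6,fy=6,interpolation=2),alpha=1.5))
from held import held
s=read_state()
held(D,s["eef_pos"],np.degrees(s["tool_rot"][2]),(110,260,280,380))
t=np.radians(13.6);x=np.array([np.cos(t),np.sin(t),0]);y=np.array([-x[1],x[0],0]);o=np.array([552.4,91.8,0])
from m import cloud
P,uv=cloud("side",D,(170,265,285,385));P[:,2]+=.7
d=P-o;A=np.c_[d@x,d@y,P[:,2]]
i=(A[:,0]>-60)&(A[:,0]<60)&(abs(A[:,1])<24)
for r in range(-66,66,4):
    q=A[i&(A[:,0]>=r)&(A[:,0]<r+4)]
    if len(q):print(r,len(q),np.median(q[:,2]).round(1),end=' | ')
E
python3 to.py
```

```text
clock: 7.08
eef_pos: [559.8, 94.6, 168.9]
tool_rot: [-3.141, -0.01, 0.238]
force: [2.4, 3.4, 12.0]
width: 60.9
n 358 pitch -0.9 roll -0.009 foot [-58.6  -1.2   4.5] head [56.9 -1.2  2.7] len 115.5
-62 13 21.1 | -58 25 20.8 | -54 46 27.3 | -50 24 30.1 | -46 2 21.9 | -42 37 24.1 | -38 19 24.2 | -34 27 24.2 | -30 248 184.4 | -26 185 168.5 | -22 115 167.8 | -18 39 25.4 | -14 46 25.1 | -10 70 72.6 | -6 59 65.4 | -2 51 25.9 | 2 27 24.6 | 6 21 25.1 | 10 11 24.9 | 14 3 24.6 | 18 3 25.1 | 22 4 25.5 | 26 4 24.9 | 30 5 26.2 | 34 5 164.4 | 38 6 167.7 | 42 2 24.7 | 58 1 25.0 | t 7.13 pos [559.9  94.5 168.9] yaw 13.66 F [ 3.7  2.9 11.5] w 60.8
```

View pics/c7.png

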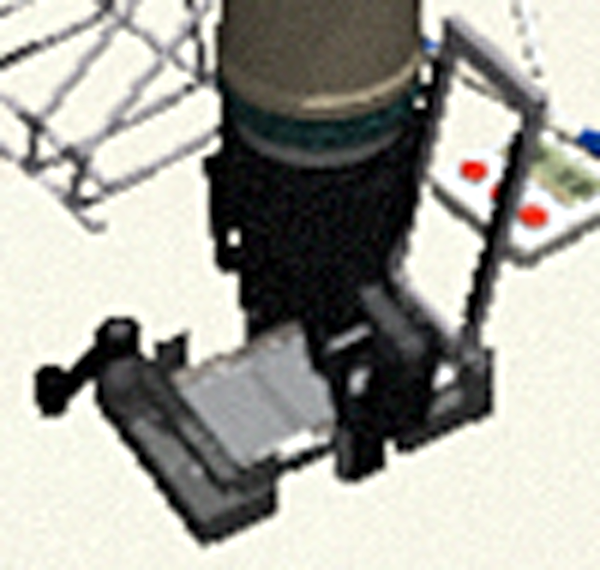

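```bash
python3 -m jog '[-1,0,-1,0,50,-2.5,0,-1,0,50,-2.5,0,-1,0,50]'; python3 to.py
python3 - <<'E'
from m import *
im,D=get_image("side");np.save("side8.npy",D)
t=np.radians(13.6);x=np.array([np.cos(t),np.sin(t),0]);y=np.array([-x[1],x[0],0]);o=np.array([552.4,91.8,0])
P,uv=cloud("side",D,(170,265,285,385));P[:,2]+=.7
d=P-o;A=np.c_[d@x,d@y,P[:,2]]
q=A[(abs(A[:,1])<24)&(A[:,2]<29)&(A[:,2]>18)&(A[:,0]<-38)&(A[:,0]>-50)]
print(np.sort(q[:,0]).round(1)[:25],)
E
```

```text
clock: 7.38
eef_pos: [557.3, 93.9, 169.5]
tool_rot: [-3.141, -0.01, 0.238]
force: [3.8, 3.4, 7.2]
width: 60.7
t 7.38 pos [557.3  93.9 169.5] yaw 13.66 F [3.8 3.4 7.2] w 60.7
[-48.8 -47.6 -46.5 -46.4 -45.5 -44.2 -43.7 -43.5 -43.3 -43.3 -43.2 -43.
 -42.4 -42.4 -42.1 -42.  -41.9 -41.7 -41.6 -41.6 -41.6 -41.  -40.8 -40.7
 -40.5]
```

```bash
python3 -m jog '[0,0,0,0,64,0,0,0,0,74,0,0,0,0,80,0,0,0,0,80,0,0,0,0,80,0,0,-30,0,80,0,0,-65,0,80,0,0,-105,0,80,0,0,-140,0,80,0,0,-140,0,80]'; python3 to.py
```

```text
clock: 8.27
eef_pos: [556.3, 92.8, 313.7]
tool_rot: [3.141, -0.012, 0.238]
force: [0.8, 0.5, 0.1]
width: 80.0
t 8.27 pos [556.3  92.8 313.7] yaw 13.62 F [0.8 0.5 0.1] w 80.0
```

```bash
python3 to.py 480 380.7 290 23.5 480 380.7 207 23.5
```

```text
t 8.27 pos [556.3  92.8 313.7] yaw 13.62 F [0.8 0.5 0.1] w 80.0
[  -6.7 -297.8   23.5] turn -9.88
[  -7.6 -297.9  106.5] turn -9.88
```

```bash
python3 -m jog '[-1,-35,0,-2,85,-2,-75,0,-4,85,-3,-115,0,-6,85,-4,-155,0,-8,85,-5,-195,5,-9.9,85,-6,-235,10,-9.9,85,-7,-275,20,-9.9,85,-7,-298,24,-9.9,85,-7,-298,24,-9.9,85,-7,-298,24,-9.9,85]'
python3 - <<'E'
from mk import *
for n in("side","top"):
    im,D=get_image(n);cv2.imwrite(f"pics/{n}9.png",im);np.save(f"{n}9.npy",D)
a=cv2.imread("pics/top9.png")[140:235,320:400];b=cv2.imread("pics/side9.png")[170:265,285:385];c=cv2.imread("pics/side9.png")[95:190,240:340]
cv2.imwrite("pics/c9.png",cv2.convertScaleAbs(np.hstack([cv2.resize(q,None,fx=2.8,fy=2.8,interpolation=2) for q in(a,b,c)]),alpha=1.5))
E
python3 to.py 480 380.7 207 23.5
```

```text
clock: 9.1
eef_pos: [475.7, 382.0, 282.4]
tool_rot: [3.142, 0.002, 0.415]
force: [0.6, -0.1, -0.2]
width: 84.9
t 9.2 pos [477.5 379.1 283.1] yaw 23.47 F [ 0.1 -0.9  0.4] w 85.2
[ 3.  -0.6 76.1] turn -0.03
```

View pics/c9.png

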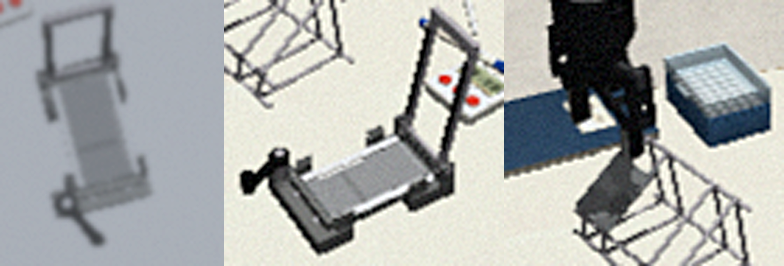

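Run:
```python
from m import *
t=np.radians(13.6);x=np.array([np.cos(t),np.sin(t),0]);y=np.array([-x[1],x[0],0])
im=cv2.imread("pics/side9.png");o=np.array([552.4,91.8,0])
D=np.load("side9.npy");P,uv=cloud("side",D,(170,265,285,385));P[:,2]+=.7;d=P-o;A=np.c_[d@x,d@y,P[:,2]]
g=im[uv[:,1],uv[:,0]].mean(1)
s=(g>135)&(abs(A[:,0])<70)&(abs(A[:,1])<36)&(A[:,2]>14)&(A[:,2]<36)
for nm,k in(("+y",A[:,1]>15),("-y",A[:,1]<-15)):
    q=A[s&k];print(nm,len(q),np.percentile(q,[0,3,50,97,100],axis=0).round(1).tolist(),np.polyfit(q[:,0],q[:,1],1))
q=A[(abs(A[:,0])<45)&(abs(A[:,1])<20)&(abs(A[:,2]-25)<7)];M=np.c_[q[:,:2],np.ones(len(q))];print(len(q),np.linalg.lstsq(M,q[:,2],rcond=None)[0])
o2=np.array([551.7,94.6,0])
D=np.load("top9.npy");P,uv=cloud("top",D,(140,232,325,385));d=P-o2;A=np.c_[d@x,d@y,P[:,2]]
q=A[(abs(A[:,0])<45)&(abs(A[:,1])<20)&(abs(A[:,2]-25)<7)];M=np.c_[q[:,:2],np.ones(len(q))];print("top",len(q),np.linalg.lstsq(M,q[:,2],rcond=None)[0])
q=A[(abs(A[:,0])<24)&(abs(A[:,1])<40)&(A[:,2]>12)&(A[:,2]<40)]
for lo in(-24,-12,0,12):
    z=q[(q[:,0]>=lo)&(q[:,0]<lo+12)];print(lo,np.percentile(z[:,1],[0,1,99,100]).round(1))
# notched plate & fingers side
p=np.array([477.5,379.1,283.1]);t=np.radians(23.47);x=np.array([np.cos(t),np.sin(t),0]);y=np.array([-x[1],x[0],0])
D=np.load("side9.npy");P,uv=cloud("side",D,(100,190,245,335));P[:,2]+=.7
d=P-[480,380.7,58.2];s=np.cos(np.radians(34.6))*x+[0,0,np.sin(np.radians(34.6))];nn=np.cross(s,y);q=np.c_[d@s,d@y,d@nn]
q=q[(abs(q[:,2])<5)&(abs(q[:,1])<45)&(abs(q[:,0])<60)]
for lo in range(-50,50,10):
    z=q[(q[:,0]>=lo)&(q[:,0]<lo+10)]
    if len(z)>3:print(lo,len(z),np.percentile(z[:,1],[0,3,97,100]).round(1))
d=P-p;q=np.c_[d@x,-d@y,-d[:,2]]
for nm,s in(("R",(q[:,1]>25)),("L",q[:,1]<-25)):
    for lo in range(122,165,12):
        i=s&(abs(q[:,0])<40)&(abs(q[:,1])<75)&(q[:,2]>=lo)&(q[:,2]<lo+12)
        if i.sum():print(nm,lo,i.sum(),"x",np.percentile(q[i,0],[3,50,97]).round(1),"y",np.percentile(q[i,1],[3,50,97]).round(1))
```

```text
+y 78 [[-43.4, 21.1, 20.7], [-40.0, 22.1, 23.6], [1.1, 27.2, 26.4], [51.0, 32.2, 29.1], [52.6, 35.5, 29.5]] [1.91618886e-02 2.69479859e+01]
-y 49 [[-23.3, -31.4, 21.9], [-22.4, -31.0, 24.4], [3.5, -26.8, 26.5], [51.4, -22.2, 28.0], [53.6, -20.2, 28.8]] [-3.99325309e-03 -2.66917811e+01]
437 [-2.48905557e-03 -3.05508644e-03  2.44438106e+01]
top 499 [2.18837018e-03 1.77796968e-03 2.49654549e+01]
-24 [-32.1 -31.1  28.7  29.2]
-12 [-32.3 -31.6  29.   29.6]
0 [-31.8 -31.3  29.4  29.6]
12 [-31.6 -31.5  28.8  29.4]
-50 10 [-22.9 -22.9  15.9  16.4]
-40 55 [-31.8 -29.3  29.5  31.4]
-30 54 [-30.9 -29.3  29.1  32. ]
-20 56 [-31.2 -29.2  29.8  32.6]
-10 54 [-29.1 -28.7  29.7  30.8]
0 56 [-29.5 -29.2  30.6  32.3]
10 55 [-30.6 -30.   28.9  30. ]
20 56 [-31.  -30.2  29.4  30.3]
30 22 [-31.5 -30.4  27.9  29.2]
40 6 [-30.7 -30.6 -17.8 -17.3]
R 122 19 x [-11.7  -6.3   3.3] y [43.9 52.1 56.2]
R 134 34 x [-12.3  -6.9   5.8] y [41.5 51.7 56.3]
R 146 28 x [-11.6  -6.3   6.4] y [40.4 51.3 54.2]
R 158 3 x [-7.5 -3.5  3. ] y [47.  47.3 48.8]
L 122 32 x [-11.6  -2.9  10.1] y [-48.3 -44.7 -42.2]
L 134 30 x [-12.6  -2.7   8.7] y [-49.7 -45.1 -41.7]
L 146 27 x [-12.2  -2.9   8.2] y [-47.1 -44.6 -42.1]
L 158 9 x [-11.3  -0.9   8.4] y [-47.4 -44.6 -42.8]
```

```bash
python3 -m jog '[3,0,35,0,85,3,0,70,0,85,3,0,76,0,85,3,0,76,0,85,3,0,76,0,70,3,0,76,0,55,3,0,76,0,55,3,0,76,0,50,3,0,76,0,50,3,0,76,0,50,3,0,76,0,50]'; python3 to.py
```

```text
clock: 10.12
eef_pos: [480.7, 381.8, 209.8]
tool_rot: [-3.141, -0.004, 0.41]
force: [0.0, -1.9, 7.5]
width: 60.5
t 10.12 pos [480.7 381.8 209.8] yaw 23.52 F [ 0.  -1.9  7.5] w 60.5
```

```bash
python3 -m jog '[0,0,-15,0,50,0,0,-35,0,50,0,0,-60,0,50,0,0,-85,0,50,0,0,-100,0,50,0,0,-100,0,50,0,0,-100,0,50]'
python3 - <<'E'
from held import *
im,D=get_image("side");cv2.imwrite(f"pics/side10.png",im);np.save(f"side10.npy",D)
a=im[80:200,220:350]
cv2.imwrite("pics/c10.png",cv2.convertScaleAbs(cv2.resize(a,None,fx=4,fy=4,interpolation=2),alpha=1.5))
s=read_state()
held(D,s["eef_pos"],np.degrees(s["tool_rot"][2]),(90,200,250,320))
E
python3 to.py 550 91.5 310 13.6 550 91.5 250 13.6
```

```text
clock: 10.7
eef_pos: [480.0, 381.8, 309.0]
tool_rot: [-3.141, -0.003, 0.411]
force: [-0.0, -0.3, -1.0]
width: 60.2
n 229 pitch 34.8 roll -0.032 foot [-33.5  -1.8 -24.5] head [29.7 -1.8 19.3] len 76.9
t 10.75 pos [479.6 381.6 307.7] yaw 23.54 F [ 0.8  0.2 -0.3] w 60.4
[-51.3 294.   -2.4] turn 9.94
[-51.3 294.   57.6] turn 9.94
```

View pics/c10.png

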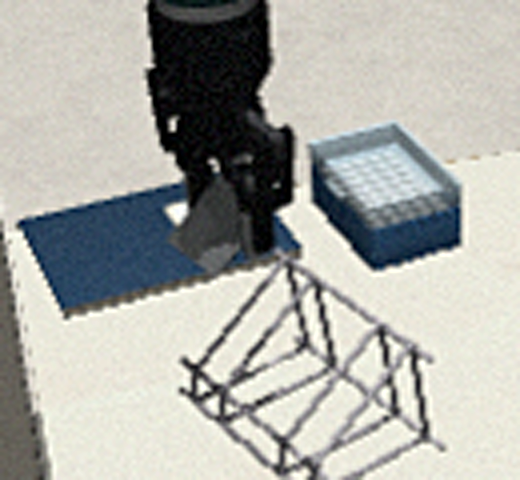

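```bash
python3 to.py 544.4 90.8 308 13.6 544.4 90.8 240 13.6
```

```text
t 10.75 pos [479.6 381.6 307.7] yaw 23.54 F [ 0.8  0.2 -0.3] w 60.4
[-56.7 292.4  -0.4] turn 9.94
[-56.8 292.5  67.6] turn 9.94
```

```bash
python3 -m jog '[-7,37,0,2,50,-15,77,0,4,50,-23,117,0,6,50,-31,157,0,8,50,-39,197,0,9.9,50,-46,237,0,9.9,50,-53,272,5,9.9,50,-57,292,25,9.9,50,-57,292,55,9.9,50,-57,292,68,9.9,50,-57,292,68,9.9,50,-57,292,68,9.9,50]'
cat > chk.py <<'E'
from held import *
import sys
k,L=sys.argv[1],sys.argv[2:]
im,D=get_image("side");cv2.imwrite(f"pics/side{k}.png",im);np.save(f"side{k}.npy",D)
a=im[170:265,285:385]
cv2.imwrite(f"pics/c{k}.png",cv2.convertScaleAbs(cv2.resize(a,None,fx=6,fy=6,interpolation=2),alpha=1.5))
s=read_state();p=s["eef_pos"]
t=np.radians(13.6);x=np.array([np.cos(t),np.sin(t),0]);y=np.array([-x[1],x[0],0]);o=np.array([552.4,91.8,0])
print("tool local",((p-o)@x).round(1),((p-o)@y).round(1))
if L: held(D,p,np.degrees(s["tool_rot"][2]),(110,260,280,380),L=float(L[0]))
E
python3 chk.py 11 45; python3 to.py
```

```text
clock: 11.75
eef_pos: [543.5, 91.2, 238.0]
tool_rot: [-3.141, 0.003, 0.238]
force: [0.2, -0.6, -0.4]
width: 60.6
tool local -8.2 1.7
n 331 pitch 34.3 roll -0.029 foot [-35.4  -0.5 -26.2] head [18.7 -0.5 10.6] len 65.5
t 11.8 pos [544.   91.5 239. ] yaw 13.67 F [-0.2 -0.3 -0.4] w 60.6
```

View pics/c11.png

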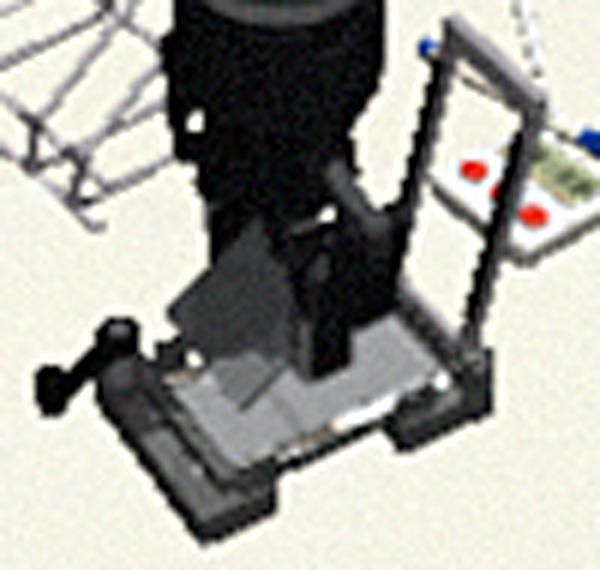

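```bash
python3 -m jog '[0,0.8,15,0,50,0,0.8,29,0,50,0,0.8,32,0,50,1,0.8,35,0,50,2,0.8,38,0,50,2,0.8,38,0,50]'; python3 chk.py 12 45; python3 to.py
```

```text
clock: 12.3
eef_pos: [546.5, 91.3, 202.4]
tool_rot: [-3.141, -0.001, 0.239]
force: [-1.3, -0.5, 8.4]
width: 60.3
tool local -6.0 0.9
n 336 pitch 34.2 roll -0.042 foot [-38.7  -0.7 -28.1] head [22.  -0.7 13.2] len 73.4
t 12.35 pos [546.4  91.3 202.5] yaw 13.67 F [-2.  -0.4  4.2] w 60.1
```

View pics/c12.png

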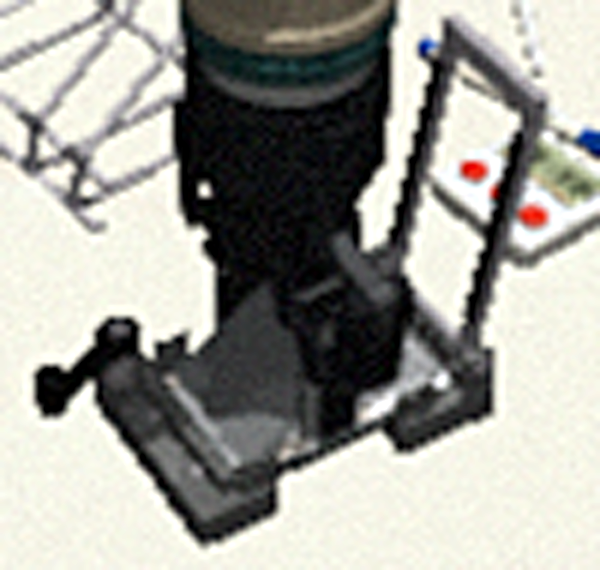

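```bash
python3 -m jog '[0.5,0,2.5,0,50,1.2,0,5,0,50,2,0,8,0,50,2.5,0,11,0,50,3,0,14,0,50,3,0,14,0,50]'; python3 chk.py 13 ; python3 to.py
```

```text
clock: 12.85
eef_pos: [550.6, 92.4, 191.8]
tool_rot: [-3.141, -0.006, 0.239]
force: [-3.9, 0.8, 28.2]
width: 60.3
tool local -1.5 1.0
t 12.9 pos [550.7  92.4 191.8] yaw 13.68 F [-4.3  0.2 28.7] w 60.3
```

View pics/c13.png

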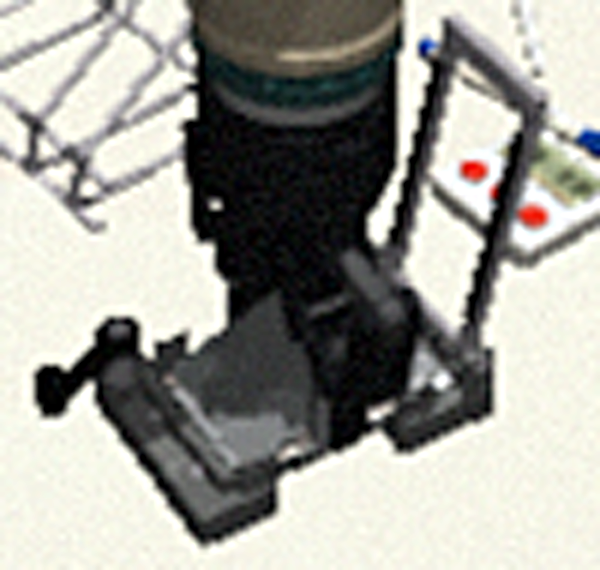

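```bash
cat > prof.py <<'E'
from m import *
import sys
D=np.load(f"side{sys.argv[1]}.npy")
t=np.radians(13.6);x=np.array([np.cos(t),np.sin(t),0]);y=np.array([-x[1],x[0],0]);o=np.array([552.4,91.8,0])
P,uv=cloud("side",D,(170,265,285,385));P[:,2]+=1.7;d=P-o;A=np.c_[d@x,d@y,P[:,2]]
for yl,yh in((-29,-12),(-10,10),(12,29)):
    print(yl,yh,end=': ')
    for r in range(-56,64,4):
        q=A[(A[:,1]>yl)&(A[:,1]<yh)&(A[:,0]>=r)&(A[:,0]<r+4)&(A[:,2]<75)]
        if len(q)>1:print(r,'%.1f'%np.median(q[:,2]),end=' | ')
    print()
E
python3 prof.py 13;python3 prof.py 12
```

```text
-29 -12: -56 24.2 | -52 32.4 | -48 29.2 | -44 26.4 | -40 32.2 | -36 33.2 | -32 35.7 | -28 36.2 | -24 36.3 | -20 39.0 | -16 33.4 | -12 40.1 | -8 7.5 | -4 2.3 | 0 -0.1 | 4 1.0 | 8 1.5 | 12 1.7 | 16 1.8 | 20 0.0 | 24 2.7 | 28 6.5 | 44 24.4 | 48 25.5 | 52 25.0 | 56 26.1 | 60 32.1 | 
-10 10: -56 25.3 | -52 31.6 | -48 30.4 | -44 25.0 | -40 32.3 | -36 33.9 | -32 36.3 | -28 37.4 | -24 38.4 | -20 40.2 | -16 41.1 | -12 42.6 | -8 44.4 | -4 46.5 | 0 47.3 | 12 52.9 | 16 52.4 | 24 55.0 | 56 22.3 | 60 22.0 | 
12 29: -56 24.4 | -52 31.5 | -48 29.6 | -44 26.9 | -40 34.3 | -36 34.9 | -32 36.4 | -28 38.2 | -24 39.7 | -20 40.8 | -16 43.3 | -12 43.6 | -8 46.0 | -4 47.9 | 0 47.9 | 4 49.7 | 60 36.5 | 
-29 -12: -56 23.1 | -52 31.4 | -48 31.2 | -44 26.4 | -40 33.5 | -36 35.3 | -32 38.8 | -28 41.6 | -24 43.7 | -20 44.8 | -16 28.9 | -12 49.8 | -8 4.9 | -4 1.2 | 0 0.8 | 4 2.9 | 8 2.9 | 12 2.4 | 16 2.8 | 20 15.8 | 24 7.1 | 28 15.0 | 32 26.8 | 36 26.1 | 40 26.0 | 44 26.0 | 48 25.5 | 52 25.6 | 56 24.7 | 60 35.0 | 
-10 10: -56 23.6 | -52 30.6 | -48 30.1 | -44 26.4 | -40 32.3 | -36 34.2 | -32 37.6 | -28 39.3 | -24 42.7 | -20 45.1 | -16 48.9 | -12 50.9 | -8 53.6 | -4 56.1 | 4 63.1 | 12 67.0 | 16 70.5 | 52 23.8 | 56 24.5 | 60 21.2 | 
12 29: -56 24.6 | -52 31.1 | -48 31.3 | -44 25.9 | -40 32.1 | -36 34.8 | -32 36.9 | -28 39.3 | -24 42.6 | -20 45.6 | -16 47.2 | -12 51.0 | -8 52.2 | -4 57.3 | 0 58.6 | 60 37.7 |
```

```bash
python3 -m jog '[0,0,3,0,50,0,0,6,0,50,0,0,8,0,50,0,0,8,0,50]'; python3 chk.py 14 ; python3 to.py; python3 prof.py 14
```

```text
clock: 13.23
eef_pos: [551.9, 92.8, 185.6]
tool_rot: [3.142, -0.01, 0.238]
force: [-4.4, 2.3, 40.8]
width: 60.3
tool local -0.2 1.1
t 13.28 pos [551.9  92.8 185.7] yaw 13.66 F [-5.2  0.7 41.4] w 60.3
-29 -12: -56 24.8 | -52 30.6 | -48 30.6 | -44 26.4 | -40 31.6 | -36 32.0 | -32 33.7 | -28 33.3 | -24 35.4 | -20 34.8 | -16 35.2 | -12 34.9 | -8 37.0 | -4 4.0 | 0 0.5 | 4 -0.6 | 8 22.7 | 12 21.7 | 16 -0.1 | 20 0.5 | 24 1.2 | 28 5.2 | 44 26.9 | 48 25.2 | 52 26.6 | 56 26.2 | 60 33.7 | 
-10 10: -56 22.1 | -52 31.1 | -48 30.3 | -44 26.3 | -40 31.2 | -36 32.7 | -32 34.9 | -28 34.9 | -24 35.5 | -20 36.4 | -16 36.6 | -12 38.2 | -8 38.6 | -4 39.4 | 0 41.0 | 16 44.3 | 60 29.4 | 
12 29: -56 23.5 | -52 30.7 | -48 31.2 | -44 25.8 | -40 32.0 | -36 32.8 | -32 33.6 | -28 35.0 | -24 35.7 | -20 36.6 | -16 38.4 | -12 38.6 | -8 39.9 | -4 40.1 | 0 41.6 | 4 43.0 | 8 43.3 | 16 44.2 | 56 31.6 | 60 37.4 |
```

View pics/c14.png

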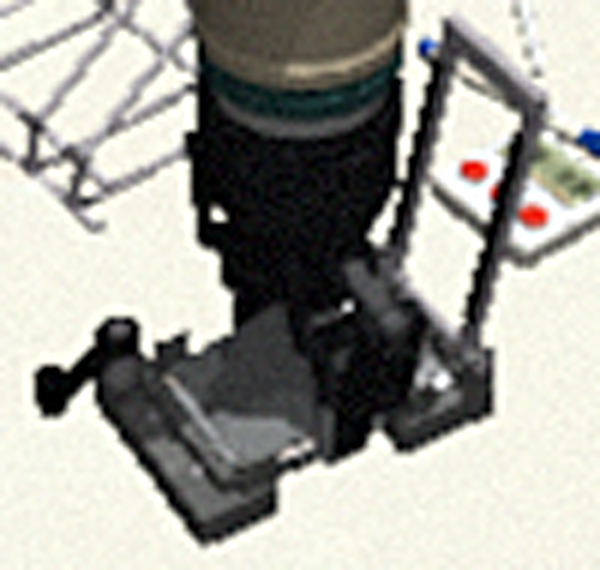

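```bash
python3 -m jog '[-1,0,-3,0,50,-2.5,0,-4,0,50,-3.5,0,-4,0,50,-3.5,0,-4,0,50]'; python3 chk.py 15 ; python3 to.py; python3 prof.py 15
```

```text
clock: 13.62
eef_pos: [549.1, 92.1, 185.9]
tool_rot: [-3.141, -0.011, 0.238]
force: [4.8, 3.5, 12.5]
width: 60.4
tool local -3.1 1.0
t 13.67 pos [549.2  92.1 185.9] yaw 13.66 F [ 4.8  2.7 12.9] w 60.6
-29 -12: -56 22.7 | -52 31.8 | -48 31.0 | -44 31.2 | -40 32.4 | -36 33.9 | -32 33.9 | -28 34.5 | -24 34.0 | -20 34.4 | -16 36.2 | -12 37.2 | -8 6.9 | -4 1.2 | 0 -0.4 | 8 41.4 | 12 1.6 | 16 1.9 | 20 -0.0 | 24 2.0 | 28 3.2 | 44 26.7 | 52 24.8 | 56 22.0 | 60 33.8 | 
-10 10: -56 24.7 | -52 30.6 | -48 30.6 | -44 30.7 | -40 32.9 | -36 33.2 | -32 34.2 | -28 35.5 | -24 37.0 | -20 36.5 | -16 36.8 | -12 39.4 | -8 40.1 | -4 41.2 | 0 40.7 | 16 46.0 | 24 47.3 | 56 21.6 | 60 22.6 | 
12 29: -56 23.2 | -52 31.2 | -48 30.0 | -44 31.0 | -40 34.1 | -36 33.9 | -32 35.0 | -28 35.6 | -24 36.9 | -20 38.0 | -16 38.1 | -12 39.5 | -8 41.2 | -4 41.5 | 0 43.2 | 4 44.5 | 12 45.7 | 60 33.7 |
```

```bash
python3 -m jog '[0,0,0,0,63,0,0,0,0,66,0,0,0,0,72,0,0,0,0,76,0,0,0,0,76]'; python3 chk.py 16 ; python3 to.py; python3 prof.py 16
```

```text
clock: 14.08
eef_pos: [545.3, 90.6, 182.9]
tool_rot: [3.142, 0.001, 0.238]
force: [-0.3, 0.3, -1.4]
width: 76.0
tool local -7.0 0.5
t 14.13 pos [545.5  90.6 183. ] yaw 13.63 F [-0.4  0.8 -0.3] w 75.7
-29 -12: -56 23.9 | -52 30.9 | -48 30.7 | -44 30.8 | -40 32.3 | -36 32.2 | -32 31.8 | -28 31.7 | -24 31.7 | -20 30.3 | -16 30.7 | -12 4.8 | -8 31.0 | 16 0.5 | 20 0.4 | 24 0.7 | 28 1.0 | 36 31.9 | 44 25.5 | 48 25.5 | 52 24.9 | 56 23.2 | 60 32.5 | 
-10 10: -56 23.8 | -52 30.2 | -48 30.8 | -44 31.1 | -40 32.0 | -36 31.2 | -32 31.5 | -28 31.4 | -24 31.4 | -20 31.5 | -16 31.4 | -12 31.4 | -8 31.1 | -4 32.0 | 8 31.0 | 12 31.7 | 56 21.0 | 60 22.4 | 
12 29: -56 23.0 | -52 30.5 | -48 31.0 | -44 30.5 | -40 31.8 | -36 32.5 | -32 31.5 | -28 31.1 | -24 30.9 | -20 32.4 | -16 31.2 | -12 32.1 | -8 31.4 | -4 31.7 | 0 31.1 | 12 32.2 | 16 31.0 | 20 32.0 | 24 31.7 | 32 28.0 | 52 26.8 | 56 22.9 | 60 35.4 |
```

View pics/c16.png

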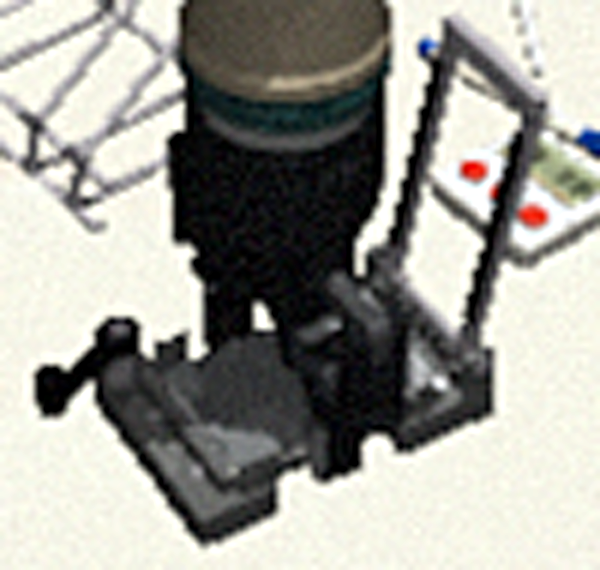

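```bash
python3 -m jog '[0,0,-30,0,80,0,0,-70,0,80,0,0,-110,0,70,0,0,-150,0,40,0,0,-188,0,0,30,0,-190,0,0,65,0,-190,0,0,100,0,-190,0,0,122,0,-190,0,0,122,0,-190,0,0,122,0,-190,0,0]'
python3 - <<'E'
from h import *
for n in("side","top"):
    im,D=get_image(n);cv2.imwrite(f"pics/{n}17.png",im);np.save(f"{n}17.npy",D)
a=cv2.imread("pics/top17.png")[140:235,320:400];b=cv2.imread("pics/side17.png")[120:265,285:405]
cv2.imwrite("pics/c17.png",cv2.convertScaleAbs(np.hstack([cv2.resize(q,(w,580),interpolation=2) for q,w in((a,300),(b,480))]),alpha=1.5))
E
python3 to.py;python3 prof.py 17
```

```text
clock: 15.05
eef_pos: [664.4, 119.7, 372.2]
tool_rot: [-3.142, 0.002, 0.238]
force: [-0.8, -0.3, -0.6]
width: 0.3
t 15.15 pos [663.3 119.2 372.6] yaw 13.63 F [-0.1  0.3  0.8] w -0.0
-29 -12: -56 23.8 | -52 31.5 | -48 30.8 | -44 30.8 | -40 31.2 | -36 31.8 | -32 32.2 | -28 30.9 | -24 30.2 | -20 30.9 | -16 17.8 | -12 30.0 | -8 29.7 | -4 29.1 | 0 30.8 | 4 29.8 | 8 30.5 | 12 30.7 | 16 30.2 | 20 30.6 | 24 8.7 | 28 28.8 | 32 30.7 | 36 27.4 | 40 25.7 | 44 25.6 | 48 25.3 | 52 25.8 | 56 21.3 | 60 32.1 | 
-10 10: -56 26.3 | -52 30.7 | -48 29.8 | -44 30.5 | -40 31.3 | -36 31.8 | -32 31.6 | -28 30.9 | -24 31.5 | -20 31.5 | -16 31.0 | -12 31.9 | -8 31.7 | -4 31.4 | 0 31.5 | 4 31.8 | 8 31.4 | 12 32.2 | 16 31.5 | 20 31.8 | 24 31.9 | 28 31.6 | 32 26.1 | 36 24.4 | 40 25.4 | 44 26.1 | 48 25.4 | 52 25.1 | 56 21.5 | 60 21.9 | 
12 29: -56 24.1 | -52 31.1 | -48 31.1 | -44 30.8 | -40 31.1 | -36 31.7 | -32 32.2 | -28 31.5 | -24 31.4 | -20 31.0 | -16 31.9 | -12 31.6 | -8 31.2 | -4 31.5 | 0 32.2 | 4 31.2 | 8 31.6 | 12 30.9 | 16 30.8 | 20 31.5 | 24 31.3 | 28 31.1 | 32 27.3 | 36 26.6 | 40 26.2 | 44 25.5 | 48 26.2 | 52 25.9 | 56 22.2 | 60 30.2 |
```

View pics/c17.png

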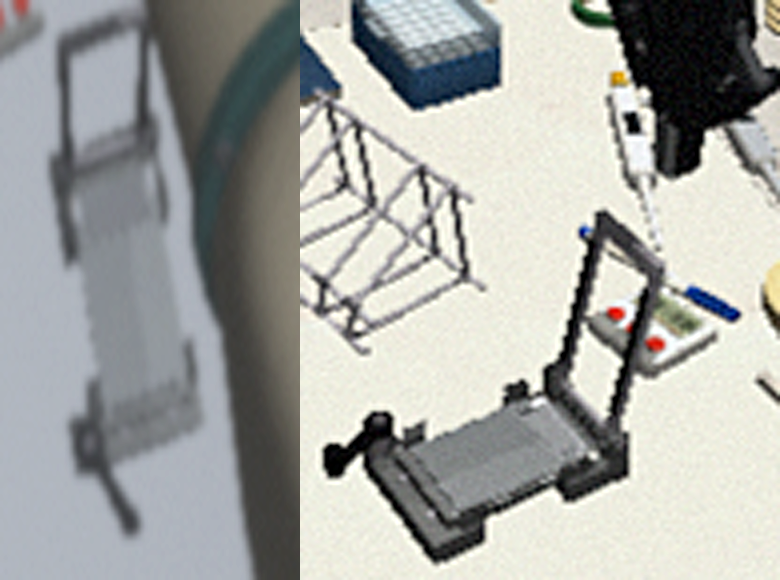

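Run:
```python
from m import *
D=np.load("side17.npy")
t=np.radians(13.6);x=np.array([np.cos(t),np.sin(t),0]);y=np.array([-x[1],x[0],0]);o=np.array([552.4,91.8,0])
P,uv=cloud("side",D,(170,265,285,385));P[:,2]+=1.7;d=P-o;A=np.c_[d@x,d@y,P[:,2]]
for yl,yh in((-31,-24),(-18,0),(0,18),(24,31)):
    q=A[(A[:,1]>yl)&(A[:,1]<yh)&(A[:,0]>15)&(A[:,0]<48)];h=q[(q[:,2]>29)&(q[:,2]<35)];l=q[(q[:,2]<27.5)&(q[:,2]>22)]
    print(yl,"max hi",np.sort(h[:,0])[-4:].round(1),"min lo",np.sort(l[:,0])[:4].round(1))
q=A[(abs(A[:,0])<25)&(A[:,2]>29)&(A[:,2]<35)&(abs(A[:,1])<40)]
for lo in(-25,-12,0,12):
    z=q[(q[:,0]>=lo)&(q[:,0]<lo+13)];print(lo,np.percentile(z[:,1],[0,2,98,100]).round(1))
h=A[(A[:,2]>60)&(A[:,2]<175)&(abs(A[:,1])<36)&(A[:,0]<100)];h=h[h[:,0]>60]
f=np.polyfit(h[:,2],h[:,0],1);print("lean",f, "theta",np.pi/2+np.arctan(f[0]))
im=cv2.imread("pics/side17.png")
from mk import marks
pts=[o+a*x+b*y+[0,0,32] for a,b in((-45,31),(-45,-31),(40,31),(40,-31),(28,22),(28,-22))]
marks("side","pics/side17.png",pts,(195,265,295,385),"pics/m17.png",8)
```

```text
-31 max hi [37.5 38.2 39.3 41.8] min lo [24.5 26.7]
-18 max hi [26.9 26.9 28.1 28.8] min lo [33.3 33.8 33.9 34. ]
0 max hi [28.5 28.6 29.1 29.4] min lo [32.5 34.1 34.1 34.1]
24 max hi [34.  35.9 38.4 41. ] min lo []
-25 [-32.6 -31.8  29.2  30.3]
-12 [-32.2 -31.7  28.9  29.9]
0 [-32.6 -31.1  28.1  29.2]
12 [-33.1 -32.3  28.1  30.8]
lean [ 0.18369185 57.77979846] theta 1.7524629335923387
```

View pics/m17.png

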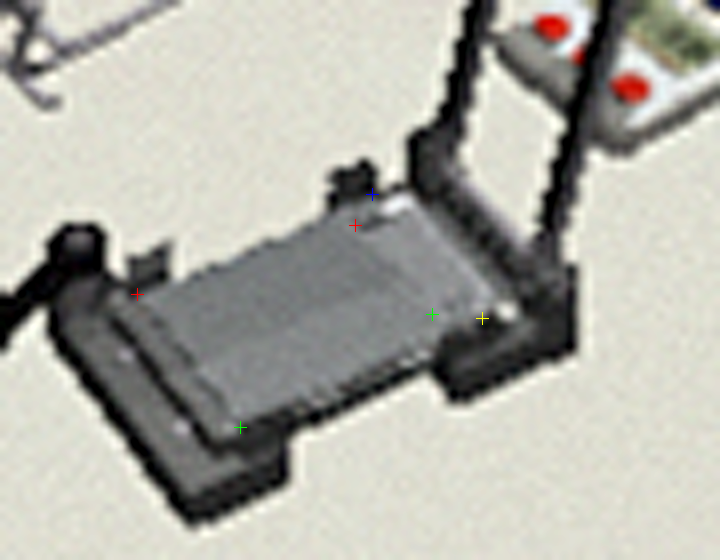

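```bash
python3 -m jog '[0,0,25,0,0,0,0,44,0,0,-6,0,46,0,0,-13,0,46,0,0,-24,0,45,0,0,-33,0,44,0,0,-42,0,44,0,0,-51,0,44,0,0,-60,0,46,0,0,-69,0,48,0,0,-77,0,50,0,0,-86,0,54,0,0,-94,0,58,0,0,-102,0,62,0,0,-109,0,67,0,0,-109,0,67,0,0]'
python3 - <<'E'
from h import *
im,D=get_image("side");cv2.imwrite("pics/side18.png",im);np.save("side18.npy",D)
cv2.imwrite("pics/c18.png",cv2.convertScaleAbs(cv2.resize(im[120:265,285:405],None,fx=4,fy=4,interpolation=2),alpha=1.5))
E
python3 to.py
```

```text
clock: 16.48
eef_pos: [556.6, 93.3, 306.3]
tool_rot: [3.142, 0.002, 0.238]
force: [-0.3, -0.6, -0.7]
width: -0.5
t 16.53 pos [557.5  93.6 306.6] yaw 13.63 F [ 0.6 -0.4 -0.2] w -0.2
```

View pics/c18.png

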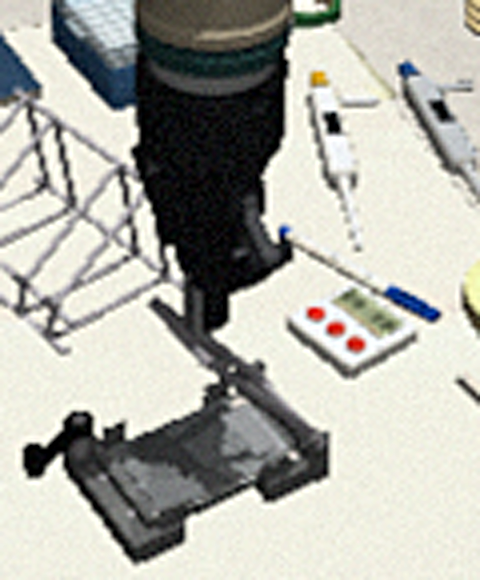

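```bash
python3 -m jog '[-6,0,5,0,0,-12,0,11,0,0,-18,0,17,0,0,-24,0,23,0,0,-29,0,29,0,0,-34,0,36,0,0,-38,0,43,0,0,-42,0,50,0,0,-46,0,57,0,0,-49,0,65,0,0,-52,0,74,0,0,-54,0,82,0,0,-55,0,88,0,0,-55,0,91,0,0,-55,0,91,0,0]'
python3 - <<'E'
from h import *
im,D=get_image("side");cv2.imwrite("pics/side19.png",im);np.save("side19.npy",D)
cv2.imwrite("pics/c19.png",cv2.convertScaleAbs(cv2.resize(im[120:265,285:405],None,fx=4,fy=4,interpolation=2),alpha=1.5))
E
python3 to.py
```

```text
clock: 17.78
eef_pos: [504.6, 80.8, 214.5]
tool_rot: [-3.142, 0.002, 0.238]
force: [-0.5, 0.4, -0.2]
width: -0.0
t 17.83 pos [504.9  80.9 214.9] yaw 13.64 F [ 0.2  0.9 -0.9] w 0.0
```

View pics/c19.png

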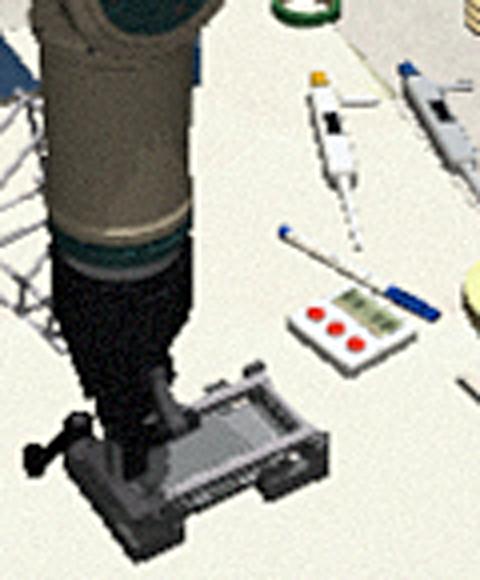

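Nearly shut; press down until the force shows the stop.

```bash
python3 -m jog '[0,0,1.5,0,0,0,0,3,0,0,0,0,4,0,0,0,0,4,0,0]'; python3 to.py
```

```text
clock: 18.17
eef_pos: [505.2, 80.9, 213.3]
tool_rot: [3.141, -0.001, 0.238]
force: [-2.1, -0.8, 18.9]
width: -0.2
t 18.17 pos [505.2  80.9 213.3] yaw 13.63 F [-2.1 -0.8 18.9] w -0.2
```

```bash
python3 -m jog '[0,0,0,0,0,0,0,-25,0,0,-10,-5,-57,7,0,-35,-20,-57,14,0,-60,-34,-57,21,0,-72,-41,-57,28,0,-72,-41,-57,33,0,-72,-41,-40,33,0,-72,-41,-14,33,0,-72,-41,-12,33,0,-72,-41,-12,33,0]'
python3 - <<'E'
from mk import *
for n in("side","top"):
    im,D=get_image(n);cv2.imwrite(f"pics/{n}20.png",im);np.save(f"{n}20.npy",D)
a=cv2.imread("pics/top20.png")[150:250,310:400];b=cv2.imread("pics/side20.png")[170:270,270:390]
cv2.imwrite("pics/c20.png",cv2.convertScaleAbs(np.hstack([cv2.resize(q,None,fx=3.6,fy=3.6,interpolation=2) for q in(a,b)]),alpha=1.5))
from m import cloud
t=np.radians(13.6);x=np.array([np.cos(t),np.sin(t),0]);y=np.array([-x[1],x[0],0]);o=np.array([552.4,91.8,0])
P,uv=cloud("side",np.load("side20.npy"),(170,265,270,385));P[:,2]+=1.7;d=P-o;A=np.c_[d@x,d@y,P[:,2]]
for s in(1,-1):
    q=A[(abs(A[:,1]-s*27)<6)&(abs(A[:,2]-38)<9)&(A[:,0]<60)&(A[:,0]>-62)];q=q[q[:,2]>34];print(s,len(q),np.polyfit(q[:,0],q[:,2],1).round(4) if len(q)>5 else'')
q=A[(abs(A[:,0]+56)<6)&(abs(A[:,1])<28)];print("bar z",np.percentile(q[:,2],[10,50,90]))
p=read_state()["eef_pos"];print("tool",((p-o)@x),((p-o)@y))
E
python3 to.py
```

```text
clock: 19.08
eef_pos: [425.0, 103.8, 222.4]
tool_rot: [3.14, 0.002, -0.338]
force: [0.5, 0.4, -0.4]
width: 0.1
1 169 [-6.30000e-03  3.86001e+01]
-1 187 [-2.8000e-03  3.8835e+01]
bar z [20.70737373 38.50097781 41.08869001]
tool -120.35777559874514 41.47197051866739
t 19.18 pos [425.7 103.8 223.5] yaw -19.37 F [-0.1  0.4  0.3] w -0.1
```

View pics/c20.png

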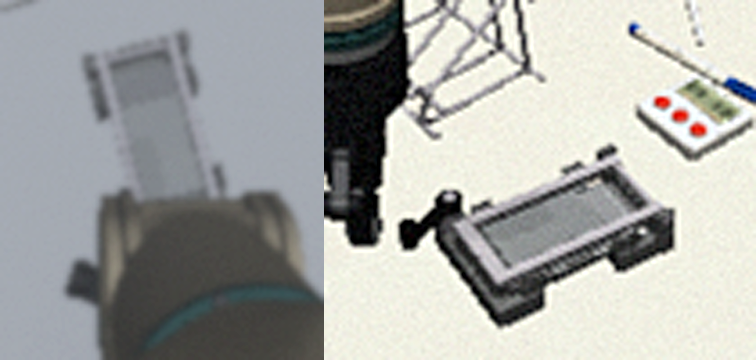

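```bash
python3 -m jog '[6,0,-2,0,0,12,0,-2,0,0,17,2,-2,0,0,21,5,-2,0,0,26,6,-2,0,0,30,6.5,-2,0,0,34,7,-2,0,0,38.5,7,-2,0,0,43,6,-2,0,0,47,5,-2,0,0,51,4,-2,0,0,55,2,-2,0,0,58,1,-2,0,0,58,1,-2,0,0]'; python3 chk.py 21; python3 to.py
```

```text
clock: 20.35
eef_pos: [479.9, 83.8, 225.2]
tool_rot: [3.142, 0.001, -0.338]
force: [-2.1, -0.0, 0.7]
width: -0.3
tool local -72.4 9.3
t 20.4 pos [479.8  83.8 225.2] yaw -19.34 F [-2.4  1.1  0.5] w 0.4
```

View pics/c21.png

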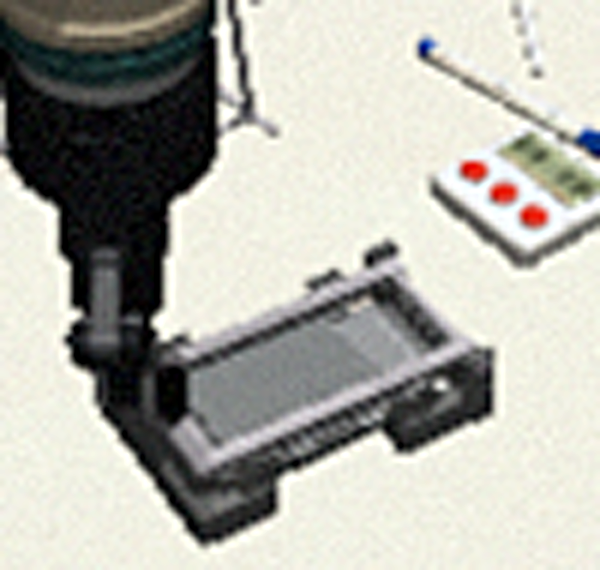

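Latch nearly home; push along cassette +x (tool x 0.84, y −0.55) until the stop shows.

```bash
python3 -m jog '[2,-1,0,0,0,4,-2.5,0,0,0,5.5,-3.5,0,0,0,5.5,-3.5,0,0,0]'; python3 chk.py 22; python3 to.py
```

```text
clock: 20.73
eef_pos: [482.5, 84.9, 224.6]
tool_rot: [3.137, 0.01, -0.338]
force: [-10.2, -1.0, 3.3]
width: 0.1
tool local -69.6 9.7
t 20.78 pos [482.5  84.8 224.6] yaw -19.34 F [-9.7 -0.7  3.6] w -0.1
```

```bash
python3 -m jog '[-8,3,0,0,0,-20,5,-10,0,0,-30,5,-45,0,0,-35,5,-85,0,0,-35,-35,-110,0,0,-35,-75,-110,0,0,-35,-115,-110,0,0,-35,-155,-110,0,0,-35,-155,-110,0,0,-35,-155,-110,0,0]'
python3 - <<'E'
from mk import *
for n in("side","top"):
    im,D=get_image(n);cv2.imwrite(f"pics/{n}23.png",im);np.save(f"{n}23.npy",D)
a=cv2.imread("pics/top23.png")[150:250,310:400];b=cv2.imread("pics/side23.png")[170:270,270:390]
cv2.imwrite("pics/c23.png",cv2.convertScaleAbs(np.hstack([cv2.resize(q,None,fx=3.6,fy=3.6,interpolation=2) for q in(a,b)]),alpha=1.5))
from m import cloud
t=np.radians(13.6);x=np.array([np.cos(t),np.sin(t),0]);y=np.array([-x[1],x[0],0])
for n,o,dz,box in(("side",np.array([552.4,91.8,0]),1.7,(170,265,270,385)),("top",np.array([551.7,94.6,0]),.8,(140,232,325,385))):
    P,uv=cloud(n,np.load(n+"23.npy"),box);P[:,2]+=dz;d=P-o;A=np.c_[d@x,d@y,P[:,2]]
    for s in(1,-1):
        q=A[(abs(A[:,1]-s*28)<5)&(A[:,2]>34)&(A[:,2]<47)&(A[:,0]<60)&(A[:,0]>-48)];print(n,s,len(q),np.polyfit(q[:,0],q[:,2],1).round(4) if len(q)>5 else'')
    k=A[(A[:,2]>57)&(A[:,2]<70)&(A[:,0]<-30)&(A[:,0]>-110)&(abs(A[:,1])<50)];print("knob",len(k),k.mean(0).round(1))
    l=A[(A[:,2]>45)&(A[:,2]<54)&(A[:,0]<-40)&(A[:,0]>-110)&(A[:,1]>8)&(A[:,1]<34)];print("lever",len(l),l.mean(0).round(1),np.polyfit(l[:,1],l[:,0],1).round(3))
    q=A[(A[:,0]>-35)&(A[:,0]<22)&(abs(A[:,1])<20)&(A[:,2]>25)&(A[:,2]<37)];M=np.c_[q[:,:2],np.ones(len(q))];print("plate",len(q),np.linalg.lstsq(M,q[:,2],rcond=None)[0].round(4))
    h=A[(abs(A[:,1])<18)&(A[:,2]>29.5)&(A[:,2]<35)&(A[:,0]>15)&(A[:,0]<45)];print("notch edge",np.sort(h[:,0])[-5:].round(1))
E
python3 to.py
```

```text
clock: 21.62
eef_pos: [504.8, 246.1, 335.4]
tool_rot: [-3.139, -0.002, -0.333]
force: [-0.1, -0.3, -0.2]
width: -0.0
side 1 140 [-2.50000e-03  3.87881e+01]
side -1 158 [3.00000e-04 3.85507e+01]
knob 25 [-56.4  -0.4  61.1]
lever 25 [-57.1  23.5  48.3] [  0.079 -58.966]
plate 259 [-1.80000e-03 -1.23000e-02  3.14741e+01]
notch edge [28.  28.1 28.1 28.8 29.1]
top 1 126 [8.90000e-03 3.99324e+01]
top -1 126 [6.90000e-03 3.99189e+01]
knob 20 [-56.2   0.1  62.4]
lever 41 [-56.6  21.2  49.2] [  0.    -56.597]
plate 321 [2.30000e-03 7.00000e-03 3.17691e+01]
notch edge [28.  28.1 28.5 28.7 28.9]
t 21.72 pos [504.4 242.1 335.2] yaw -19.39 F [-0.3 -1.2 -0.2] w -0.5
```

View pics/c23.png

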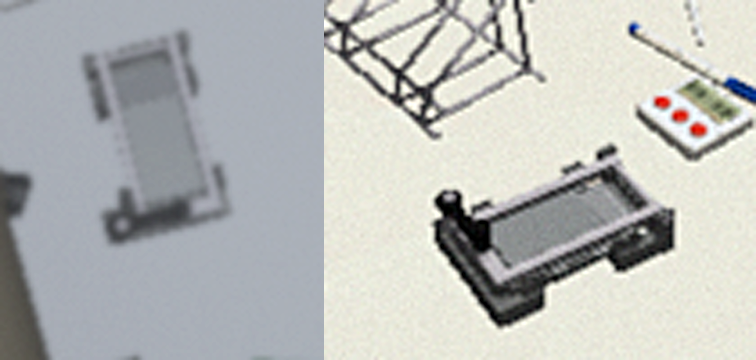

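```bash
python3 -m jog '[0,0,0,0,0,0,0,0,0,0,0,0,0,0,0]'; python3 -c "
from cell import *
print(finish_job())"
```

```text
clock: 21.97
eef_pos: [504.5, 241.6, 335.5]
tool_rot: [3.141, -0.0, -0.34]
force: [0.2, 0.4, 0.1]
width: -0.0
the job is handed in; nothing more can be done
None
```

The cassette is assembled and I handed the job in at about 22 s; `finish_job()` gave no verdict. The spacer plate lies on the base with its strips up and the notched plate lies over it. The clamp frame is down and the latch lever is across the crossbar. To lay each plate flat, I set its foot edge down and pivoted it in the fingers. The notched plate turned stiffly (up to 41 N at the wrist), so I eased off, slid it towards the foot stop and let it drop the last 13° or so.

Last checks, from depth in both cameras, relative to the cassette:

| Item | Measured | Ideal or limit |
|---|---|---|
| Latch knob (x, y) | within about 0.5 mm of (−56, 0) mm | (−56, 0) mm |
| Clamp bars | within 0.01 rad of level | 0.035 rad |
| Notched plate tilt | about 0.012 rad at most | 0.06 rad |
| Notched plate top | z 31.5 to 31.8 mm | 32 mm |
| Notch edge | x about 28.5 mm, at the hinge end | 28 mm |
| Spacer plate, before it was covered | within about 0.5 mm in x and y | 4 mm |

- **Camera disagreement:** the two cameras differed by about 3 mm sideways. I went by the side camera because it matched the known finger positions.
- **Spacer plate:** after the notched plate went on, I could only check it indirectly, through the notched plate lying level at the right height.
- **Bystanders:** I went nowhere near the comb, timer and gel lifter, but did not measure their positions again at the end.

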